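# Riddle the slugs from the pipe tees and make up the wash carrier

## Task

Lift the slotted scoop a little off its pan and shake it there until every small steel slug has dropped through into the pan; then tip the pipe tees from the scoop into the tray of the cream wash carrier and stand the empty scoop back level on the two rails of the pan. Put the tees left lying on the bench into the tray too, lift the look-alike canisters to find the one that is full (much the heaviest), stand it upright in the carrier's bay and leave the empty ones standing upright on the bench. Last of all, swing the keeper bar shut across the bay, past its detent and fully home, and leave the roll of tape where it lies.

Things in the scene. Friction and masses are not known exactly. Their poses are not given: they have to be found in the camera images.
- pan: Grey open pan fixed to the bench, 220 (x) x 170 (y) x 40 mm high, walls and floor 5 mm. In it two aluminium rails run along its x, 150 mm long, 16 mm wide, centred at y = +64 and -64 mm, tops 50 mm above the bench; the scoop's side flanges stand on them. Origin: centre of its underside.
- scoop: Steel slotted scoop, 0.32 kg empty, up to 0.7 kg loaded, 166 mm long (x), 144 mm over its side flanges (y). Origin: centre of its underside; starts level on the pan's rails. Floor 6 mm thick: flat bars 16 mm wide along y at x = -51, -17, 17, 51 mm and a 6 mm rib along x, 18 mm slots between. Side walls (inside at y = +-55) and +x end wall 50 mm high; the -x end is the mouth.
- scoop_mouth (a point): Middle of the top edge of the lip across the scoop's mouth, at x = -80, z = 16 mm in the scoop's frame: the lip stands only 10 mm above the floor, and the contents are tipped out over it (some 55 degrees and a jolt or two, or more). Too wild a shake throws parts over it. Axes as the scoop's.
- scoop_grip (a point): Centre of the scoop's grip bar, 111 mm above the scoop's underside. The bar is 12 mm thick (x), 120 mm long (y), 26 mm tall (z), with flat faces; clear space of 35 mm or more under it. Axes as the scoop's.
- tee_1_mid (a point): A metal pipe tee, 100 g: a round pipe 32 mm in diameter and 64 mm long along its y, with a side branch of the same diameter reaching 28 mm from the pipe's axis along its +x. This point lies where the axes cross. Back of the pipe to the branch's end is 44 mm. Starts lying in the scoop, where there may be two or three.
- tee_2_mid (a point): A metal pipe tee, 100 g: a round pipe 32 mm in diameter and 64 mm long along its y, with a side branch of the same diameter reaching 28 mm from the pipe's axis along its +x. This point lies where the axes cross. Back of the pipe to the branch's end is 44 mm. Starts lying in the scoop, where there may be two or three.
- tee_3_mid (a point): A metal pipe tee, 100 g: a round pipe 32 mm in diameter and 64 mm long along its y, with a side branch of the same diameter reaching 28 mm from the pipe's axis along its +x. This point lies where the axes cross. Back of the pipe to the branch's end is 44 mm. Starts lying in the scoop, where there may be two or three.
- tee_4_mid (a point): A metal pipe tee, 100 g: a round pipe 32 mm in diameter and 64 mm long along its y, with a side branch of the same diameter reaching 28 mm from the pipe's axis along its +x. This point lies where the axes cross. Back of the pipe to the branch's end is 44 mm. Starts lying on the bench beside the other things, its branch level; there may be one or two such.
- tee_5_mid (a point): A metal pipe tee, 100 g: a round pipe 32 mm in diameter and 64 mm long along its y, with a side branch of the same diameter reaching 28 mm from the pipe's axis along its +x. This point lies where the axes cross. Back of the pipe to the branch's end is 44 mm. Starts lying on the bench beside the other things, its branch level; there may be one or two such.
- slug_1: A steel slug, a disc 14 mm in diameter and 9 mm thick, 12 g; origin at the centre of one flat face. Lies at the start on a floor bar of the scoop, held there by friction (coefficient about 0.5 to 0.7), and drops through a slot when it slides some 8 mm off the bar. There may be three to five.
- slug_2: A steel slug, a disc 14 mm in diameter and 9 mm thick, 12 g; origin at the centre of one flat face. Lies at the start on a floor bar of the scoop, held there by friction (coefficient about 0.5 to 0.7), and drops through a slot when it slides some 8 mm off the bar. There may be three to five.
- slug_3: A steel slug, a disc 14 mm in diameter and 9 mm thick, 12 g; origin at the centre of one flat face. Lies at the start on a floor bar of the scoop, held there by friction (coefficient about 0.5 to 0.7), and drops through a slot when it slides some 8 mm off the bar. There may be three to five.
- slug_4: A steel slug, a disc 14 mm in diameter and 9 mm thick, 12 g; origin at the centre of one flat face. Lies at the start on a floor bar of the scoop, held there by friction (coefficient about 0.5 to 0.7), and drops through a slot when it slides some 8 mm off the bar. There may be three to five.
- slug_5: A steel slug, a disc 14 mm in diameter and 9 mm thick, 12 g; origin at the centre of one flat face. Lies at the start on a floor bar of the scoop, held there by friction (coefficient about 0.5 to 0.7), and drops through a slot when it slides some 8 mm off the bar. There may be three to five.
- carrier: Cream plastic wash carrier fixed to the bench, with a parts tray and, beyond it at +y, a canister bay. Origin: underside of the tray's centre. Tray: inside 190 mm (x) by 162 mm (y), floor 6 mm thick, walls 50 mm high.
- tray_mid (a point): Centre of the tray's floor, 6 mm above the bench; axes as the carrier's.
- bay_mid (a point): Where the canister belongs: centre of the bay's floor, 6 mm above the bench; axes as the carrier's. Bay walls, 45 to 50 mm high above the bench, stand at +-37 mm in y and 50 mm in +x; the -x side is open, and the shut keeper bar closes it 52 mm from here. A canister stands in it with its long side along x.
- keeper (a joint): Keeper bar on an upright hinge, rad: 0 is shut (it points along the carrier's -y across the bay's open front, against its stop), 1.57 open (along the carrier's -x). Stays where it is left (0.7 N at the knob). Between about 0.3 and 0.1 it rides over a sprung detent ball, 2 to 4 N more, and past that it is kept shut.
- keeper_hinge (a point): On the hinge's upright axis, 68 mm above the bench, halfway up the bar. The bar is 14 mm wide and 15 mm tall, 98 mm long from the axis, and can only swing level.
- keeper_knob (a point): Upright black round grip post on the bar, 14 mm in diameter, 55 mm tall from the bar's top at 76 mm above the bench to 131 mm; 85 mm from the hinge axis. This point is 106 mm above the bench.
- canister_p: One of three outwardly identical small canisters with a red cap, body 80 mm (its x) by 56 mm (its y) by 88 mm tall, 108 mm tall with the cap, which sits off centre at x = +22 mm. Exactly one is full, 0.6 to 0.85 kg; an empty one weighs 0.09 to 0.15 kg. Origin: centre of its underside.
- canister_q: One of three outwardly identical small canisters with a red cap, body 80 mm (its x) by 56 mm (its y) by 88 mm tall, 108 mm tall with the cap, which sits off centre at x = +22 mm. Exactly one is full, 0.6 to 0.85 kg; an empty one weighs 0.09 to 0.15 kg. Origin: centre of its underside.
- canister_r: One of three outwardly identical small canisters with a red cap, body 80 mm (its x) by 56 mm (its y) by 88 mm tall, 108 mm tall with the cap, which sits off centre at x = +22 mm. Exactly one is full, 0.6 to 0.85 kg; an empty one weighs 0.09 to 0.15 kg. Origin: centre of its underside.
- tape_roll: Bystander: a roll of tape, 60 mm across and 25 mm high, lying flat on the bench.
Mind the look-alikes: they are no part of the job. Leave any blue look-alike of the canister_p alone. What is shaped like the scoop but purple is not meant.

How it is judged:
By the outcome, as a careful person would: the job done as asked, in the order asked, and still so for the second after the job is handed in, with the robot touching nothing.
Of tee_1, tee_2, tee_3 only 2 to 3 are there at a start; the rules pass over those that are not, and their reading is None.
Of tee_4, tee_5 only 1 to 2 are there at a start; the rules pass over those that are not, and their reading is None.
Of slug_1, slug_2, slug_3, slug_4, slug_5 only 3 to 5 are there at a start; the rules pass over those that are not, and their reading is None.
At some moment in a run one of tee_4 may be knocked a few centimetres aside while the robot is not near it.
It also fails if it takes over 208 s, if anything falls off the work surface, if the arm or the gripper's body presses on something with over 40 N, if the wrist force passes 120 N, or if a joint passes its speed limit or range.

## Robot

A 6-joint arm with a two-finger parallel gripper is mounted at the origin on the work surface. World frame = base frame: x ahead of the robot, y to its left, z up, the work surface at z = 0. Lengths are in mm, angles in rad, forces in N, time in s.
With the tool pointing down it reaches from about 350 to 775 mm from the base axis. Payload 7.3 kg.
Tool frame: the origin (TCP) lies at the centre of the arm's flange, where the gripper is bolted on; the fingertips stand 178 mm ahead of it and the grasp point (between the pads) lies 159 mm ahead of it; z points along the fingers, y is the direction in which the jaws open and shut (so a half turn about z gives the same grasp; the last joint's range is limited). The gripper opens to 92 mm and grips with 3 to 60 N. Pads are 19 mm wide; open, the fingers measure 130 mm over their backs; the gripper's body (75 mm by 190 mm) begins 47 mm behind the grasp point.
Start: joints at [1.146, 0.342, 1.524, -0, 1.275, -0.146], TCP at [144.459, 504.737, 404.741] pointing down, gripper open.
Joint ranges: [-2.53, 2.53], [-0.77, 2.02], [0.04, 2.7], [-1, 4.14], [0.28, 2.66], [-3.11, 3.11]. Speed limits (rad/s): [2.57, 2.57, 3.14, 3.14, 3.14, 3.14].

## Interface

Orientations are given as [roll, pitch, yaw] about the fixed x, y, z axes, in that order (R = Rz(yaw) Ry(pitch) Rx(roll)).
In Python, from plant import get_obs, capture, close_job gives the robot as it stands. The module is installed in compiled form; this text tells all that it offers.
- The arm moves only by the shell command python3 -m pendant 'ROWS'. ROWS is JSON, a list of rows, each a list of 3 entries, a list of its own where there are three numbers: the shift along the tool's x, y, z in m, then the turn, a rotation vector about the tool's x, y, z in rad, then the finger opening in m, from 0 to 0.0918. In form: [[[tx, ty, tz], [wx, wy, wz], fingers], ...]. A call has 1 to 10 rows; each row is the pose to reach, as a shift and turn from the pose commanded when the call began, along the tool's axes at that moment; what a row does not reach only later rows make up. A row lasts 1/12 s, in which the tool goes at most 41.7 mm and 7.16 degrees, less where a joint would pass 70% of its speed; a pose out of reach is approached as far as the arm can. A call with a gripper value outside its range is refused whole. The fingers move at their own pace and stop on an object; the grip force is fixed at half the most. Time passes only in rows, so rows that repeat a pose let the fingers close. It gives the time, the measured TCP pose, the force and the opening at its end, in the units of the state.
- get_obs(): the state, without advancing time (a new reading comes with each control period).
- capture(name): name is "scene" or "top"; returns a dict with "color" (480x640x3 uint8, red, green, blue), "mtx" (3x3 intrinsics, pixels), "rvec" (rotation vector, rad) and "tvec" (3), from world to camera coordinates, as OpenCV has them. Camera axes: x right, y down, z forward; pixel columns grow to the right and rows downward; lengths in mm; the calibration is good to about 2 mm. A picture is of the moment at which its call begins. There is no depth.
- close_job(): hands the job in, once; it reports no verdict.
The state is a dict: "time": time; "joint_positions": joint angles; "dq": joint speeds; "tau": joint torques, N m; "tool_pos": TCP position; "tcp_rot": TCP orientation; "contact_force": force on the tool from outside, world axes, zero at the start; "moment": the same for the moment, N m; "grip_width": finger opening in mm.
Only numpy, scipy, OpenCV 4.12 (cv2) and the standard library are available. Lean on these libraries where they do the work, as an engineer would, in place of code of your own. Each camera call takes 0.05 s, during which the arm holds its last target. There are 200 camera calls.

## Working session

There is one attempt and no reset: what is moved stays moved. The work goes in short steps, Python scripts to look and compute and a shell command to move; the robot and the scene stay as the last step left them, time stands still between calls to the robot, and variables do not carry over. Pictures are saved under pics/ and viewed, about 12 in all and at most 16, crops included, and the job is handed in when it is done.

```bash
ls; mkdir -p pics; python3 - <<'E'
from plant import get_obs, capture
import cv2
print(get_obs())
for n in("scene","top"):
    c=capture(n);cv2.imwrite(f"pics/{n}0.png",c["color"][:,:,::-1]);print(n,c["mtx"].tolist(),c["rvec"],c["tvec"])
E
```

```text
pics
{'time': 0.0, 'joint_positions': array([ 1.14602019e+00,  3.42717023e-01,  1.52498098e+00,  2.96017803e-05,
        1.27541377e+00, -1.46020598e-01]), 'dq': array([ 0.00110825, -0.00196128,  0.00071019, -0.00143751, -0.00023657,
        0.00110802]), 'tau': array([-4.57344740e-04, -4.31244314e+01, -2.44219261e+01,  7.15784915e-02,
        5.61089139e-02, -1.42144786e-04]), 'tool_pos': array([144.39079708, 504.621241  , 404.06030052]), 'tcp_rot': array([-3.14009383e+00, -2.49039302e-04,  2.86282829e+00]), 'contact_force': array([ 0.05354787, -0.7285795 ,  0.63167108]), 'moment': array([0.03680074, 0.02081337, 0.02842634]), 'grip_width': 91.78408106091065}
scene [[596.3512776665409, 0.0, 334.7059996099572], [0.0, 596.3512776665409, 233.84567468861582], [0.0, 0.0, 1.0]] [ 2.03336383  1.74573186 -0.51007769] [ -22.29533426 -341.10902029 1762.69095007]
top [[463.20167381601397, 0.0, 318.6756053427097], [0.0, 463.20167381601397, 234.22476300110822], [0.0, 0.0, 1.0]] [ 2.19999377 -2.17803565  0.13532118] [ -86.57808583  462.18369991 1176.51947218]
```

View pics/top0.png

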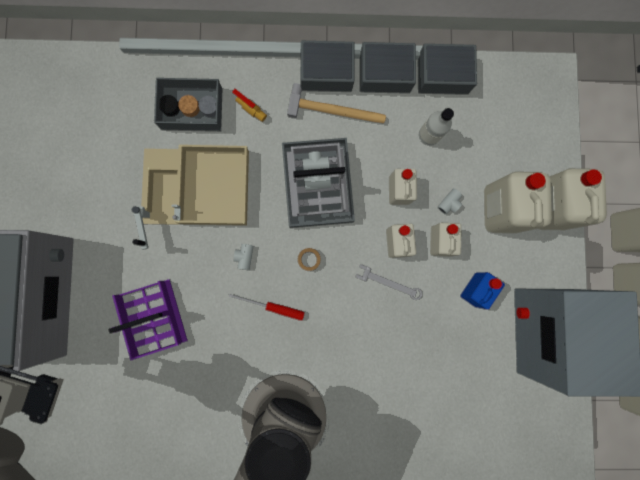

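View pics/scene0.png

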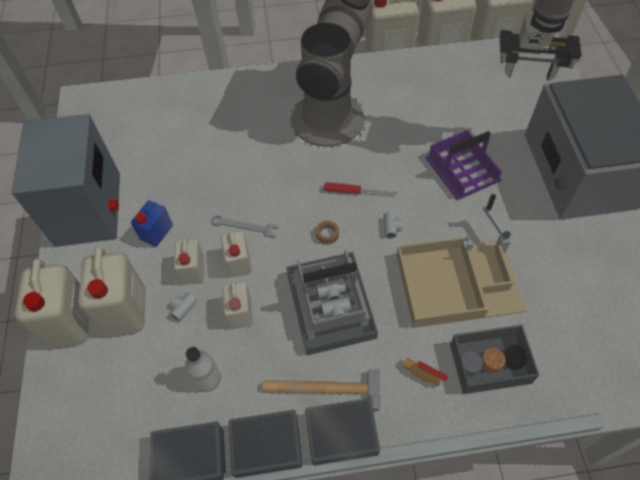

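Top view: pan and scoop are around (319,182) with the mouth's tape-side end down. The carrier is at (195,185), its keeper open at (140,225), and the tray on the right. The three canisters are at (403,185), (401,240) and (447,240); bench tees are at (245,257) and (451,201), and the tape at (309,260).

```bash
cat > h.py <<'E'
import numpy as np, cv2
from plant import get_obs, capture
from scipy.spatial.transform import Rotation as R
def snap(n,f=None):
    c=capture(n)
    if f: cv2.imwrite(f"pics/{f}.png",c["color"][:,:,::-1])
    return c
def unproj(c,uv,z):
    M,_=cv2.Rodrigues(np.array(c["rvec"],float)); t=np.array(c["tvec"],float).ravel()
    d=M.T@np.linalg.inv(c["mtx"])@np.array([uv[0],uv[1],1.]); o=-M.T@t
    return (o+d*(z-o[2])/d[2])[:2]
def proj(c,P):
    return cv2.projectPoints(np.array(P,float).reshape(-1,3),np.array(c["rvec"],float),np.array(c["tvec"],float),c["mtx"],None)[0].reshape(-1,2)
def crop(c,f,x0,y0,x1,y1,s):
    cv2.imwrite(f"pics/{f}.png",cv2.resize(c["color"][y0:y1,x0:x1,::-1],None,fx=s,fy=s,interpolation=cv2.INTER_CUBIC))
def move(goal_pos,goal_R):
    """shift/rotvec in tool axes from measured pose to goal (TCP mm)"""
    o=get_obs(); A=R.from_euler('xyz',o["tcp_rot"]); 
    return A.inv().apply(np.array(goal_pos)-o["tool_pos"])/1000,(A.inv()*goal_R).as_rotvec()
def down(yaw): # tool z down, tool y axis (jaw) at world angle yaw
    y=np.array([np.cos(yaw),np.sin(yaw),0]); z=np.array([0,0,-1.]); return R.from_matrix(np.c_[np.cross(y,z),y,z])
E
python3 - <<'E'
from h import *
c=snap("top"); 
M,_=cv2.Rodrigues(c["rvec"]);print("cam",-M.T@c["tvec"])
for n,uv,z in [("pan c",(319,182),40),("grip",(319,172),161),("tray",(215,185),56),("knobtop",(137,211),131),("knobbase",(141,243),76),("canA",(403,185),88),("canB",(401,240),88),("canC",(447,240),88),("tee4",(245,257),16),("tee5",(451,201),16),("tape",(309,260),25)]: print(n,unproj(c,uv,z).round())
crop(c,"top0c",125,135,265,275,4.2)
crop(c,"top0d",275,130,475,280,4)
s=snap("scene"); crop(s,"sc0c",280,180,540,330,3)
E
```

```text
cam [ 352.58796737  -44.836717   1216.1328052 ]
pan c [597. -81.]
grip [595. -77.]
tray [582. 182.]
knobtop [503. 346.]
knobbase [432. 353.]
canA [ 582. -289.]
canB [ 445. -282.]
canC [ 446. -397.]
tee4 [402. 107.]
tee5 [ 556. -432.]
tape [396. -58.]
```

View pics/top0c.png

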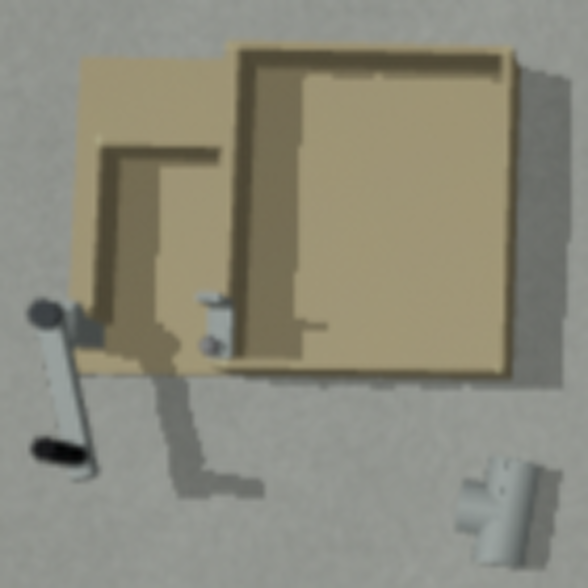

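View pics/top0d.png

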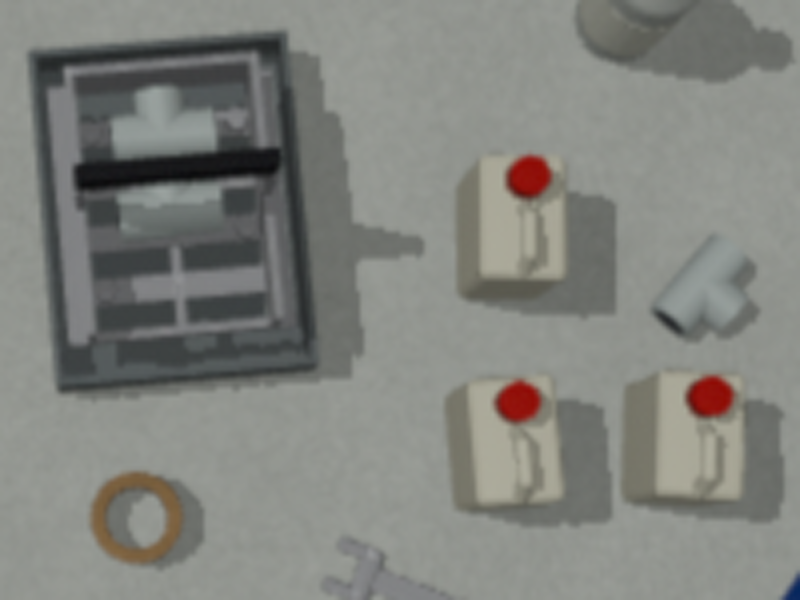

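View pics/sc0c.png

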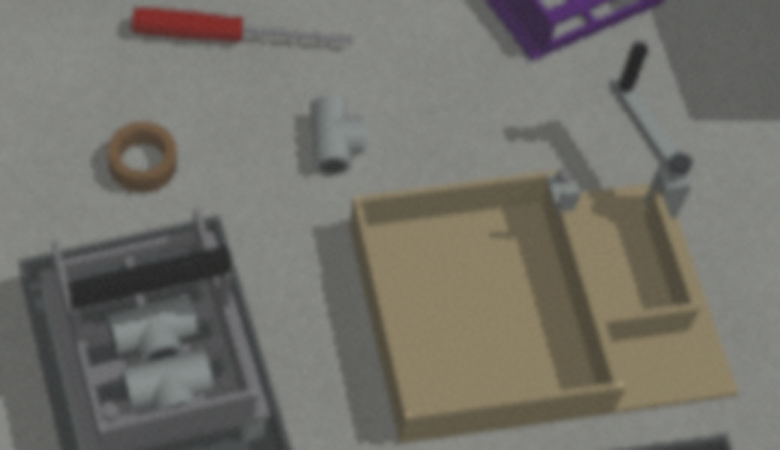

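Crops: the grip bar runs from (77,176) to (278,160) in crop d. The pan is turned a few degrees, and its mouth end faces the robot. Two tees are in the scoop. The keeper bar is open, with the hinge at about (45,313) and the knob top at about (40,448) in crop c.

```bash
python3 - <<'E'
from h import *
c=snap("top"); D=lambda u,v,z:unproj(c,(275+u/4,130+v/4),z); C=lambda u,v,z:unproj(c,(125+u/4.2,135+v/4.2),z)
P=[D(*p,40) for p in [(33,50),(284,35),(317,362),(60,387)]]
print("pan",np.round(P),np.mean(P,0)); 
e=P[1]+P[0]-P[2]-P[3]; print("yaw",np.degrees(np.arctan2(e[1],e[0])))
a,b=D(77,176,165),D(278,160,165);print("bar",a,b,(a+b)/2,np.degrees(np.arctan2(*(a-b)[::-1]))-90)
T=[C(*p,54) for p in [(230,43),(517,48),(513,378),(232,374)]];print("tray",np.round(T),np.mean(T,0))
for n,p in dict(hinge=(45,313,85),barend=(90,474,76),knobtop=(42,449,131),knobbot=(82,459,76),baywallL=(100,240,50),bayXend=(160,153,50),base=(80,60,6)).items(): print(n,C(*p))
for n,q in dict(A=[(482,158),(565,160),(566,282),(480,277)],B=[(470,380),(552,378),(562,500),(472,505)],Cc=[(660,372),(743,378),(742,500),(658,497)]).items():
    Q=[D(*p,88) for p in q]; e=Q[0]+Q[1]-Q[2]-Q[3]; print(n,np.mean(Q,0),np.degrees(np.arctan2(e[1],e[0])), np.linalg.norm(e)/2, np.linalg.norm(Q[0]-Q[1]))
for n,p,br in [("tee5",[(665,315),(737,245)],(742,312))]:
    Q=[D(*x,18) for x in p]; print(n,np.mean(Q,0),Q,D(*br,16))
Q=[C(*x,18) for x in [(517,460),(500,565)]];print("tee4",np.mean(Q,0),Q,C(460,505,16))
import sys
g=np.mean([a,b],0); print("grip move",move([596,-78,420],down(np.radians(-4))))
o=get_obs();print(R.from_euler('xyz',o["tcp_rot"]).as_matrix().round(2))
E
```

```text
pan [[ 699.   13.]
 [ 712. -150.]
 [ 498. -172.]
 [ 480.   -8.]] [597.18443978 -79.60442051]
yaw 5.594357289953419
bar [588.53742547 -20.02226299] [ 599.77034778 -136.01282452] [594.15388663 -78.01754375] 5.531469532103046
tray [[683. 274.]
 [683. 101.]
 [481.  99.]
 [482. 266.]] [582.34057527 185.06991071]
hinge [512.52636367 366.18762211]
barend [419.89114038 339.47213891]
knobtop [430.19744903 347.74289359]
knobbot [428.56276952 344.43444606]
baywallL [562.10548924 348.25557494]
bayXend [615.75209264 314.68997029]
base [684.2566107  380.29880911]
A [ 582.97161964 -295.63258476] -0.7419141691706342 76.00109217566215 52.083006465089646
B [ 444.77624951 -288.69044275] 2.3177281439883757 76.17287032584036 50.91701734282994
Cc [ 448.53828313 -404.62505821] -1.714991291222392 76.48321429057839 51.87345184877428
tee5 [ 558.2801503  -428.99812379] [array([ 534.57341211, -404.58443803]), array([ 581.98688849, -453.41180955])] [ 537.56029224 -456.55310524]
tee4 [402.45237396 104.39178921] [array([434.66792377,  99.94179629]), array([370.23682415, 108.84178213])] [406.75789636 134.38741842]
grip move (array([-0.59448369, -0.43593775, -0.01535654]), array([-6.43602218e-04,  3.79112195e-04,  1.36183079e+00]))
[[-0.96  0.28 -0.  ]
 [ 0.28  0.96 -0.  ]
 [ 0.   -0.   -1.  ]]
```

```bash
python3 -m pendant '[[[-0.296,-0.218,-0.008],[0,0,0],0.0918],[[-0.296,-0.218,-0.008],[0,0,0],0.0918],[[-0.296,-0.218,-0.008],[0,0,0],0.0918],[[-0.296,-0.218,-0.008],[0,0,0],0.0918],[[-0.296,-0.218,-0.008],[0,0,0],0.0918],[[-0.296,-0.218,-0.008],[0,0,0],0.0918],[[-0.296,-0.218,-0.008],[0,0,0],0.0918],[[-0.296,-0.218,-0.008],[0,0,0],0.0918],[[-0.296,-0.218,-0.008],[0,0,0],0.0918],[[-0.296,-0.218,-0.008],[0,0,0],0.0918]]'
python3 -m pendant '[[[-0.296,-0.218,-0.008],[0,0,1.19],0.0918],[[-0.296,-0.218,-0.008],[0,0,1.19],0.0918],[[-0.296,-0.218,-0.008],[0,0,1.19],0.0918],[[-0.296,-0.218,-0.008],[0,0,1.19],0.0918],[[-0.296,-0.218,-0.008],[0,0,1.19],0.0918],[[-0.296,-0.218,-0.008],[0,0,1.19],0.0918],[[-0.296,-0.218,-0.008],[0,0,1.19],0.0918],[[-0.296,-0.218,-0.008],[0,0,1.19],0.0918],[[-0.296,-0.218,-0.008],[0,0,1.19],0.0918],[[-0.296,-0.218,-0.008],[0,0,1.19],0.0918]]'
python3 - <<'E'
from h import *
print(get_obs()["joint_positions"],move([594,-78,318],down(np.radians(5.5))))
E
```

```text
time: 1.08
tool_pos: [372.1, 209.8, 412.9]
tcp_rot: [-3.141, 0.002, 2.857]
contact_force: [-0.6, 0.2, -0.1]
grip_width: 91.8
time: 1.92
tool_pos: [596.2, -82.0, 419.4]
tcp_rot: [3.141, 0.002, 1.662]
contact_force: [-1.1, 0.4, -1.1]
grip_width: 91.8
[-0.26365079  0.47527153  1.27496505 -0.00139604  1.39025833 -0.35459227] (array([ 0.00435916, -0.00190001,  0.10140419]), array([ 0.00054835,  0.00167058, -0.00480171]))
```

```bash
python3 -m pendant '[[[0.004,-0.002,0.035],[0,0,0],0.0918],[[0.004,-0.002,0.07],[0,0,0],0.0918],[[0.004,-0.002,0.1],[0,0,0],0.0918],[[0.004,-0.002,0.101],[0,0,0],0.0918],[[0.004,-0.002,0.101],[0,0,0],0.03],[[0.004,-0.002,0.101],[0,0,0],0.03],[[0.004,-0.002,0.101],[0,0,0],0.03],[[0.004,-0.002,0.101],[0,0,0],0.03],[[0.004,-0.002,0.101],[0,0,0],0.03]]'
python3 -m pendant '[[[0,0,0],[0,0,0],0],[[0,0,0],[0,0,0],0],[[0,0,0],[0,0,0],0],[[0,0,0],[0,0,0],0],[[0,0,0],[0,0,0],0]]'
python3 - <<'E'
from h import *
snap("scene","sc1"); print(get_obs()["tcp_rot"])
E
```

```text
time: 2.67
tool_pos: [591.5, -73.5, 321.4]
tcp_rot: [3.139, 0.001, 1.673]
contact_force: [0.0, 0.4, -0.7]
grip_width: 63.3
time: 3.08
tool_pos: [591.2, -73.6, 319.7]
tcp_rot: [3.142, -0.0, 1.673]
contact_force: [0.1, 0.2, 0.5]
grip_width: 29.8
[-3.14149651e+00 -1.30980915e-04  1.67274737e+00]
```

```bash
python3 -m pendant '[[[0,0,0],[0,0,0],0],[[0,0,0],[0,0,0],0],[[0,0,0],[0,0,0],0],[[0,0,0],[0,0,0],0],[[0,0,0],[0,0,0],0]]'
python3 -m pendant '[[[0,0,-0.01],[0,0,0],0],[[0,0,-0.02],[0,0,0],0],[[0,0,-0.025],[0,0,0],0],[[0,0,-0.025],[0,0,0],0],[[0,0,-0.025],[0,0,0],0]]'
python3 - <<'E'
from h import *
c=snap("top");crop(c,"t2",275,125,365,235,5); s=snap("scene")
crop(s,"s2",270,210,390,360,4)
print(get_obs())
E
```

```text
time: 3.55
tool_pos: [591.6, -73.6, 320.0]
tcp_rot: [3.14, 0.0, 1.673]
contact_force: [3.8, 0.3, 0.7]
grip_width: 11.8
time: 3.97
tool_pos: [591.0, -73.6, 344.9]
tcp_rot: [-3.141, -0.0, 1.673]
contact_force: [-0.3, -0.3, -5.1]
grip_width: 11.7
{'time': 4.0667, 'joint_positions': array([-2.52479800e-01,  5.21227584e-01,  1.41056670e+00,  4.26704475e-05,
        1.21112505e+00, -3.54449817e-01]), 'dq': array([-0.00013203,  0.00585961,  0.00053187,  0.00129739, -0.00158701,
        0.00090685]), 'tau': array([-3.90929170e-03, -5.51444471e+01, -2.58602697e+01,  6.52994821e-02,
       -1.25553636e-02,  2.53337839e-04]), 'tool_pos': array([590.94529032, -73.54779235, 344.21949261]), 'tcp_rot': array([-3.14036230e+00, -4.97894862e-04,  1.67275099e+00]), 'contact_force': array([-1.05085623, -0.76289581, -5.65967104]), 'moment': array([-0.10059707,  0.0660458 , -0.02197313]), 'grip_width': 11.978828253701492}
```

View pics/s2.png

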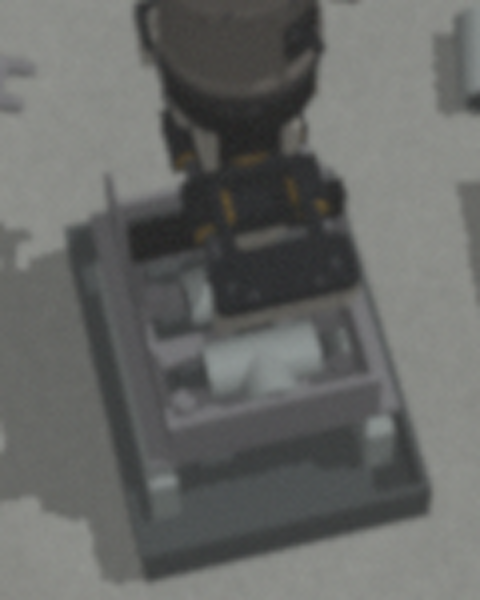

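The scoop hangs level, 25 mm up, with two tees and some slugs in it. I'll shake with a slight mouth-up tilt.

```bash
python3 -m pendant '[[[0,0.022,0.0015],[0.14,0,0],0],[[0,0.022,0.0015],[0.14,0,0],0],[[0,0.034,0.0015],[0.14,0,0],0],[[0,0.01,0.0015],[0.14,0,0],0],[[0,0.034,0.0015],[0.14,0,0],0],[[0,0.01,0.0015],[0.14,0,0],0],[[0,0.034,0.0015],[0.14,0,0],0],[[0,0.01,0.0015],[0.14,0,0],0],[[0,0.022,0.0015],[0.14,0,0],0],[[0,0.022,0.0015],[0.14,0,0],0]]'
python3 -m pendant '[[[0,0.012,0],[0,0,0],0],[[0,-0.012,0],[0,0,0],0],[[0,0.012,0],[0,0,0],0],[[0,-0.012,0],[0,0,0],0],[[0,0.012,0],[0,0,0],0],[[0,-0.012,0],[0,0,0],0],[[0,0.012,0],[0,0,0],0],[[0,-0.012,0],[0,0,0],0],[[0,0,0],[0,0,0],0],[[0,0,0],[0,0,0],0]]'
python3 - <<'E'
from h import *
F=[]
for i in range(4):
    c=snap("top");s=snap("scene");F.append(get_obs()["contact_force"])
print(np.mean(F,0),get_obs()["tool_pos"],get_obs()["grip_width"])
a=cv2.resize(c["color"][125:235,270:370],None,fx=4,fy=4,interpolation=3);b=cv2.resize(s["color"][230:340,290:380],None,fx=4,fy=4,interpolation=3)
cv2.imwrite("pics/x3.png",np.hstack([a,b])[:,:,::-1])
E
```

```text
time: 4.9
tool_pos: [613.3, -71.3, 342.1]
tcp_rot: [-3.003, -0.001, 1.673]
contact_force: [1.2, 0.2, -3.3]
grip_width: 11.8
time: 5.73
tool_pos: [613.6, -71.4, 342.7]
tcp_rot: [-3.004, -0.0, 1.673]
contact_force: [-0.3, -0.2, -6.7]
grip_width: 11.8
[ 0.06315287 -0.3176748  -4.83652201] [613.0594842  -71.35957738 343.76518463] 11.677028119598118
```

View pics/x3.png

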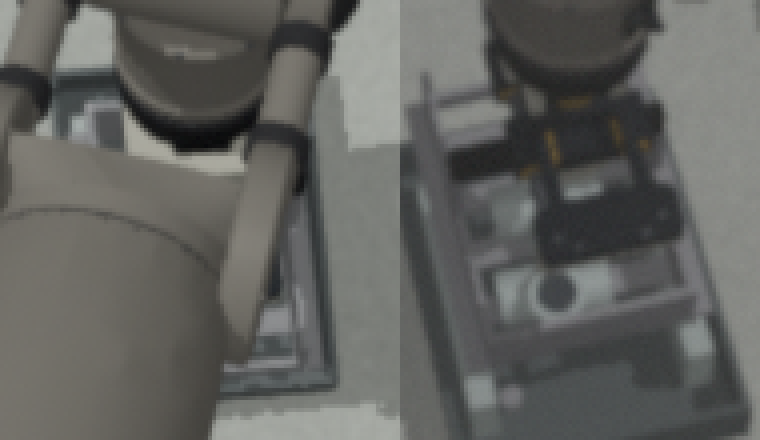

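One slug can be seen on the pan floor at (512,393). I'll tilt further mouth-up, raise it slightly and shake more; that also shows the floor to the scene camera.

```bash
python3 -m pendant '[[[0,0.022,-0.007],[0.15,0,0],0],[[0,0.044,-0.013],[0.3,0,0],0],[[0,0.044,-0.013],[0.3,0,0],0],[[0,0.03,-0.013],[0.3,0,0],0],[[0,0.058,-0.013],[0.3,0,0],0],[[0,0.03,-0.013],[0.3,0,0],0],[[0,0.058,-0.013],[0.3,0,0],0],[[0,0.03,-0.013],[0.3,0,0],0],[[0,0.058,-0.013],[0.3,0,0],0],[[0,0.044,-0.013],[0.3,0,0],0]]'
python3 -m pendant '[[[0,0.014,0],[0,0,0],0],[[0,-0.014,0],[0,0,0],0],[[0,0.014,0],[0,0,0],0],[[0,-0.014,0],[0,0,0],0],[[0,0.014,0],[0,0,0],0],[[0,-0.014,0],[0,0,0],0],[[0,0.014,0],[0,0,0],0],[[0,-0.014,0],[0,0,0],0],[[0,0,0],[0,0,0],0],[[0,0,0],[0,0,0],0]]'
python3 - <<'E'
from h import *
s=snap("scene")
print(get_obs()["tool_pos"],get_obs()["tcp_rot"])
crop(s,"x4",285,220,385,345,4.8)
E
```

```text
time: 6.97
tool_pos: [660.3, -66.0, 338.8]
tcp_rot: [-2.687, -0.006, 1.674]
contact_force: [5.9, -0.5, -8.4]
grip_width: 13.0
time: 7.8
tool_pos: [659.0, -66.6, 346.6]
tcp_rot: [-2.699, -0.002, 1.673]
contact_force: [-1.9, -0.5, -4.2]
grip_width: 12.1
[658.88998374 -66.69710966 348.8806172 ] [-2.70245553e+00 -2.93577783e-04  1.67314251e+00]
```

View pics/x4.png

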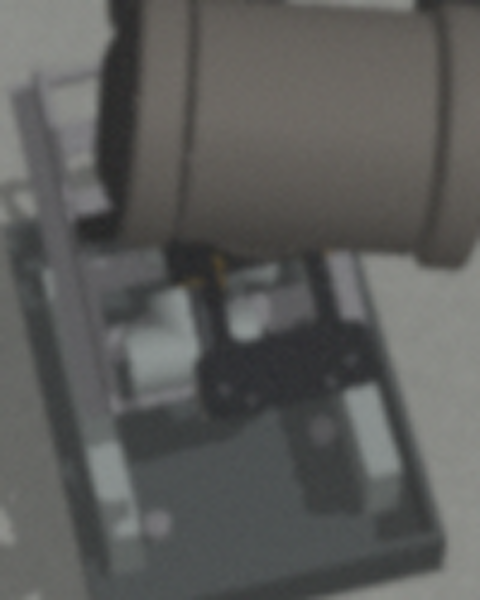

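```bash
python3 - <<'E'
from h import *
print(move([591,-73.6,344.5],down(1.6730-np.pi/2)))
E
```

```text
(array([ 6.81020123e-05, -5.99028277e-02,  3.29778137e-02]), array([-4.39137145e-01, -2.57553579e-04,  2.04674808e-04]))
```

```bash
python3 -m pendant '[[[0,-0.015,0.008],[-0.11,0,0],0],[[0,-0.03,0.016],[-0.22,0,0],0],[[0,-0.045,0.025],[-0.33,0,0],0],[[0,-0.06,0.033],[-0.44,0,0],0],[[0,-0.06,0.033],[-0.44,0,0],0],[[0,-0.06,0.033],[-0.44,0,0],0]]'
python3 -m pendant '[[[0,0.012,0],[0,0,0],0],[[0,-0.012,0],[0,0,0],0],[[0,0.012,0],[0,0,0],0],[[0,-0.012,0],[0,0,0],0],[[0,0.012,0],[0,0,0],0],[[0,-0.012,0],[0,0,0],0],[[0,0.012,0],[0,0,0],0],[[0,-0.012,0],[0,0,0],0],[[0,0,0],[0,0,0],0],[[0,0,0],[0,0,0],0]]'
python3 -m pendant '[[[0,0,0.01],[0,0,0],0],[[0,0,0.02],[0,0,0],0],[[0,0,0.024],[0,0,0],0],[[0,0,0.024],[0,0,0],0],[[0,0,0.024],[0,0,0],0]]'
```

```text
time: 8.35
tool_pos: [589.5, -73.8, 348.0]
tcp_rot: [-3.141, 0.001, 1.672]
contact_force: [0.1, -0.2, -4.4]
grip_width: 11.9
time: 9.18
tool_pos: [592.2, -73.7, 346.3]
tcp_rot: [-3.141, 0.001, 1.673]
contact_force: [-1.7, 0.4, -4.7]
grip_width: 11.9
time: 9.6
tool_pos: [591.5, -73.9, 327.0]
tcp_rot: [3.134, 0.004, 1.673]
contact_force: [-5.7, 1.7, 25.9]
grip_width: 11.7
```

Contact came at 327 mm instead of 320 mm, so the bar has probably slipped a few mm in the grip. I'll release it, clear away and look.

```bash
python3 -m pendant '[[[0,0,-0.004],[0,0,0],0.05],[[0,0,-0.004],[0,0,0],0.05],[[0,0,-0.004],[0,0,0],0.05],[[0,0,-0.004],[0,0,0],0.05],[[0,0,-0.004],[0,0,0],0.05],[[0,0,-0.044],[0,0,0],0.05],[[0,0,-0.084],[0,0,0],0.05],[[-0.04,0,-0.1],[0,0,0],0.05]]'
python3 -m pendant '[[[-0.28,-0.18,0],[0,0,0],0.06],[[-0.28,-0.18,0],[0,0,0],0.06],[[-0.28,-0.18,0],[0,0,0],0.06],[[-0.28,-0.18,0],[0,0,0],0.06],[[-0.28,-0.18,0],[0,0,0],0.06],[[-0.28,-0.18,0],[0,0,0],0.06],[[-0.28,-0.18,0],[0,0,0],0.06],[[-0.28,-0.18,0],[0,0,0],0.06]]'
python3 - <<'E'
from h import *
c=snap("top");s=snap("scene")
a=cv2.resize(c["color"][130:230,275:360],None,fx=4.6,fy=4.6,interpolation=3);b=cv2.resize(s["color"][245:355,280:380],(400,460),interpolation=3)
cv2.imwrite("pics/x5.png",np.hstack([a,b])[:,:,::-1])
E
```

```text
time: 10.27
tool_pos: [594.7, -107.6, 426.4]
tcp_rot: [3.135, -0.0, 1.679]
contact_force: [2.0, -0.3, -0.3]
grip_width: 49.9
time: 10.93
tool_pos: [442.4, -410.8, 420.6]
tcp_rot: [-3.141, -0.001, 1.673]
contact_force: [1.2, 0.1, 1.4]
grip_width: 60.3
```

View pics/x5.png

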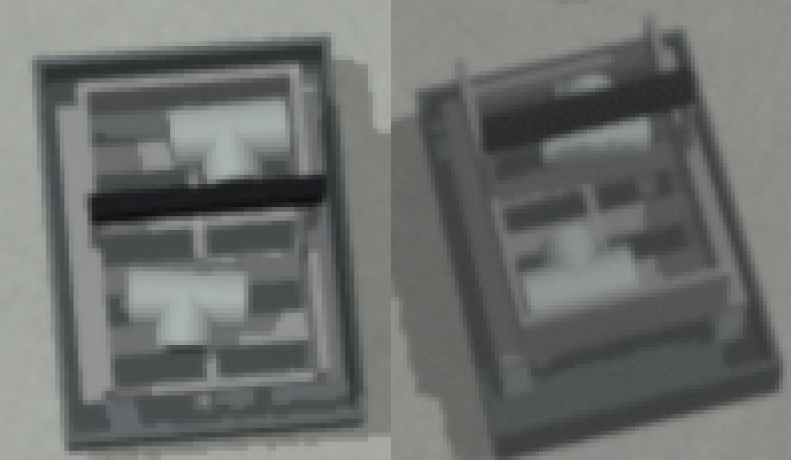

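```bash
python3 - <<'E'
from h import *
c=snap("top");s=snap("scene")
f=lambda im:cv2.convertScaleAbs(cv2.resize(im,(400,480),interpolation=3),alpha=1.5,beta=-60)
cv2.imwrite("pics/x6.png",np.hstack([f(c["color"][142:222,288:352]),f(s["color"][265:335,295:368])])[:,:,::-1])
E
```

```text
(no output)
```

View pics/x6.png

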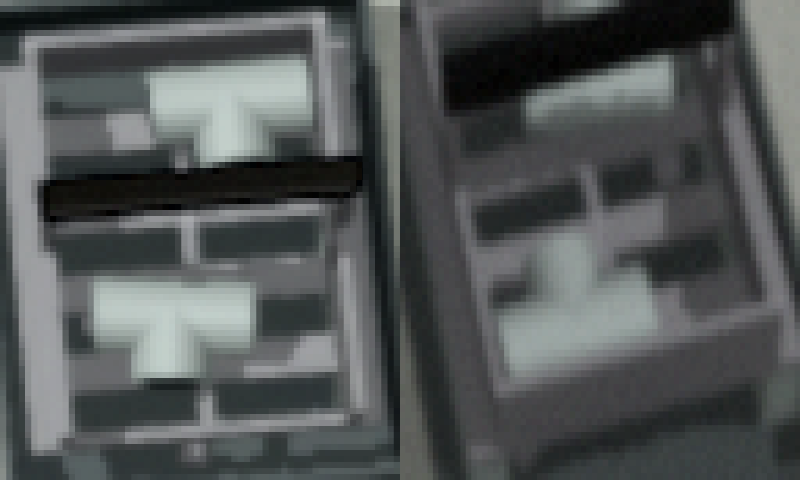

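No slugs are left in view. The light patch at (128,130) is the sunlit bar just past the wall's shadow. I'll re-grip, shake once more and weigh it.

```bash
python3 - <<'E'
from h import *
F=[]
for i in range(8): snap("top");F.append(get_obs()["contact_force"])
print(np.mean(F,0),np.std(F,0))
c=snap("top")
a=unproj(c,(275+91/4.6,130+210/4.6),165);b=unproj(c,(275+325/4.6,130+190/4.6),165);print(a,b,(a+b)/2,np.degrees(np.arctan2(*(a-b)[::-1]))-90)
print(move([592,-75,420],down(np.radians(5.6))))
E
```

```text
[0.00424696 0.14469676 0.01791795] [0.38134317 0.51161488 0.50426756]
[584.68946345 -21.29916222] [ 596.7435221  -138.69466676] [590.71649278 -79.99691449] 5.862530843777563
(array([0.31636804, 0.18145333, 0.00123167]), array([1.41578766e-04, 7.07859744e-05, 5.45684590e-03]))
```

```bash
python3 -m pendant '[[[0.313,0.181,0],[0,0,0.005],0.06],[[0.313,0.181,0],[0,0,0.005],0.06],[[0.313,0.181,0],[0,0,0.005],0.06],[[0.313,0.181,0],[0,0,0.005],0.06],[[0.313,0.181,0],[0,0,0.005],0.06],[[0.313,0.181,0],[0,0,0.005],0.06],[[0.313,0.181,0],[0,0,0.005],0.06],[[0.313,0.181,0],[0,0,0.005],0.06],[[0.313,0.181,0],[0,0,0.005],0.06],[[0.313,0.181,0],[0,0,0.005],0.06]]'
python3 -m pendant '[[[0,0,0.035],[0,0,0],0.06],[[0,0,0.07],[0,0,0],0.06],[[0,0,0.1],[0,0,0],0.06],[[0,0,0.103],[0,0,0],0.05],[[0,0,0.103],[0,0,0],0],[[0,0,0.103],[0,0,0],0],[[0,0,0.103],[0,0,0],0],[[0,0,0.103],[0,0,0],0],[[0,0,0.103],[0,0,0],0],[[0,0,0.103],[0,0,0],0]]'
python3 -m pendant '[[[0,0,0],[0,0,0],0],[[0,0,0],[0,0,0],0],[[0,0,0],[0,0,0],0],[[0,0,0],[0,0,0],0]]'
```

```text
time: 12.42
tool_pos: [593.2, -73.8, 421.1]
tcp_rot: [3.14, -0.002, 1.674]
contact_force: [-1.4, -1.2, 0.6]
grip_width: 59.8
time: 13.25
tool_pos: [591.9, -79.3, 319.2]
tcp_rot: [3.14, 0.001, 1.668]
contact_force: [0.2, -0.1, 0.7]
grip_width: 17.7
time: 13.58
tool_pos: [592.3, -79.2, 318.8]
tcp_rot: [3.139, 0.001, 1.668]
contact_force: [3.1, 0.2, 3.2]
grip_width: 11.9
```

```bash
python3 -m pendant '[[[0,0,-0.01],[0,0,0],0],[[0,0,-0.02],[0,0,0],0],[[0,0,-0.028],[0,0,0],0],[[0,0,-0.028],[0,0,0],0],[[0,0,-0.028],[0,0,0],0]]'
python3 - <<'E'
from h import *
F=[]
for i in range(12): snap("top");F.append(get_obs()["contact_force"])
print(np.mean(F,0),get_obs()["tool_pos"],get_obs()["moment"])
E
```

```text
time: 14.0
tool_pos: [591.8, -79.3, 346.6]
tcp_rot: [3.141, 0.0, 1.668]
contact_force: [0.2, -0.7, -5.5]
grip_width: 11.6
[-0.20261953 -0.12316054 -4.85391383] [591.84297748 -79.2219662  346.03939441] [-0.09810941  0.03150309  0.03108846]
```

Net weight is 4.85 N, which matches the scoop and two tees with no slugs left. One last gentle shake, then I'll carry it to the tray.

```bash
python3 -m pendant '[[[0,0.022,0.0015],[0.14,0,0],0],[[0,0.022,0.0015],[0.14,0,0],0],[[0,0.032,0.0015],[0.14,0,0],0],[[0,0.012,0.0015],[0.14,0,0],0],[[0,0.032,0.0015],[0.14,0,0],0],[[0,0.012,0.0015],[0.14,0,0],0],[[0,0.032,0.0015],[0.14,0,0],0],[[0,0.012,0.0015],[0.14,0,0],0],[[0,0.022,0.0015],[0.14,0,0],0],[[0,0.022,0.0015],[0.14,0,0],0]]'
cat >> h.py <<'E'
def tilt(yaw,deg): # scoop yaw deg, mouth-down tilt deg
    return R.from_euler('z',yaw,degrees=True)*R.from_euler('y',-deg,degrees=True)*down(0)
def gmove(g,Rg): return [x.round(4) for x in move(np.array(g)-159*Rg.apply([0,0,1]),Rg)]
E
python3 - <<'E'
from h import *
print(get_obs()["grip_width"],gmove([566,178,226],tilt(17,-8)))
E
```

```text
time: 15.43
tool_pos: [614.1, -77.1, 344.6]
tcp_rot: [-3.005, 0.0, 1.668]
contact_force: [0.2, -0.0, -4.3]
grip_width: 11.9
11.892691624648728 [array([ 0.2629, -0.0067, -0.0383]), array([ 0.003 , -0.0274, -0.1976])]
```

```bash
python3 -m pendant '[[[0,0,-0.015],[0,0,0],0],[[0.02,0,-0.03],[0,0,-0.02],0],[[0.05,-0.001,-0.038],[0,-0.005,-0.05],0],[[0.085,-0.002,-0.038],[0.001,-0.01,-0.08],0],[[0.12,-0.003,-0.038],[0.001,-0.015,-0.11],0],[[0.155,-0.004,-0.038],[0.002,-0.02,-0.14],0],[[0.19,-0.005,-0.038],[0.002,-0.024,-0.17],0],[[0.225,-0.006,-0.038],[0.003,-0.026,-0.19],0],[[0.25,-0.0065,-0.038],[0.003,-0.027,-0.197],0],[[0.263,-0.007,-0.038],[0.003,-0.027,-0.198],0]]'
python3 - <<'E'
from h import *
capture("top")
print(get_obs()["tool_pos"],get_obs()["tcp_rot"],get_obs()["joint_positions"],gmove([566,178,196],tilt(17,25)),gmove([566,178,196],tilt(17,58)))
E
```

```text
time: 16.27
tool_pos: [586.0, 187.9, 384.2]
tcp_rot: [-3.003, -0.003, 1.871]
contact_force: [-0.2, -0.3, -5.1]
grip_width: 12.1
[585.77819284 188.771926   384.03696119] [-3.00275124 -0.00338187  1.87173731] [ 0.19004043  0.5624844   1.22865285 -0.01202866  1.48882857 -0.10932007] [array([-0.0043, -0.0823,  0.0559]), array([-0.5752, -0.004 ,  0.0037])] [array([-0.0042, -0.141 ,  0.1245]), array([-1.1511, -0.0051,  0.0025])]
```

```bash
python3 -m pendant '[[[-0.001,-0.016,0.008],[-0.115,0,0],0],[[-0.002,-0.033,0.018],[-0.23,0,0],0],[[-0.003,-0.05,0.03],[-0.345,0,0],0],[[-0.004,-0.066,0.042],[-0.46,-0.003,0.003],0],[[-0.004,-0.082,0.056],[-0.575,-0.004,0.004],0],[[-0.004,-0.096,0.068],[-0.69,-0.004,0.004],0],[[-0.004,-0.109,0.081],[-0.805,-0.004,0.003],0],[[-0.004,-0.121,0.095],[-0.92,-0.005,0.003],0],[[-0.004,-0.132,0.11],[-1.035,-0.005,0.003],0],[[-0.004,-0.141,0.1245],[-1.15,-0.005,0.0025],0]]'
python3 - <<'E'
from h import *
F=[]
for i in range(6): c=snap("top");F.append(get_obs()["contact_force"])
s=snap("scene")
print(np.mean(F,0),get_obs()["tool_pos"],get_obs()["joint_positions"],get_obs()["grip_width"])
cv2.imwrite("pics/x7.png",np.hstack([cv2.resize(c["color"][125:275,125:285],(400,375)),cv2.resize(s["color"][180:340,370:540],(398,375))])[:,:,::-1])
print(gmove([566,178,199],tilt(17,70)))
E
```

```text
time: 17.15
tool_pos: [466.5, 137.9, 315.2]
tcp_rot: [2.451, -0.064, 1.926]
contact_force: [-0.2, 0.2, -4.8]
grip_width: 11.8
[-0.20031211  0.41508767 -3.92079828] [467.11361734 138.9946573  314.89652075] [ 0.06465964  0.27792431  2.01873999  0.89838008  0.29748286 -1.06530156] 11.84305287722153
[array([ 0.007 , -0.0725,  0.0208]), array([-0.5357, -0.0859, -0.0184])]
```

View pics/x7.png

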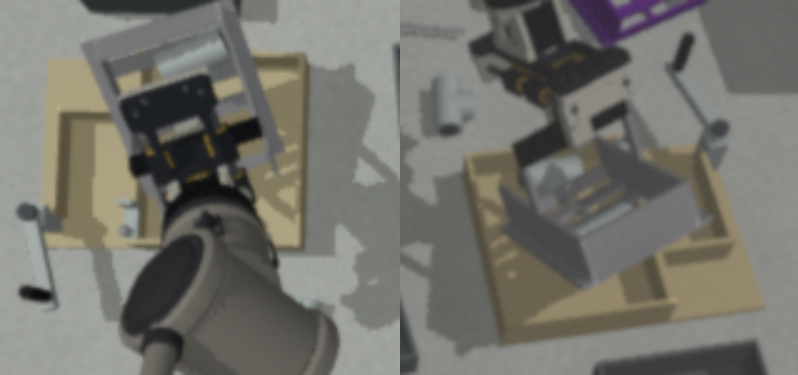

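The arm stalled at about 40° of tilt because joint 5 reached its limit. Tipping sideways, with the fingers toward +y, keeps joint 5 in mid-range. So I'll go back to level, turn the scoop to yaw 90° and tip there.

```bash
python3 - <<'E'
from h import *
print(gmove([566,178,222],tilt(17,-5)))
E
```

```text
[array([0.0055, 0.1343, 0.0258]), array([ 0.7725, -0.0804,  0.0382])]
```

```bash
python3 -m pendant '[[[0.001,0.02,0],[0.11,-0.011,0.005],0],[[0.002,0.04,0],[0.22,-0.022,0.01],0],[[0.003,0.06,0.003],[0.33,-0.034,0.016],0],[[0.004,0.08,0.007],[0.44,-0.046,0.022],0],[[0.005,0.1,0.013],[0.55,-0.057,0.027],0],[[0.005,0.118,0.019],[0.66,-0.069,0.033],0],[[0.0055,0.134,0.026],[0.7725,-0.08,0.038],0],[[0.0055,0.134,0.026],[0.7725,-0.08,0.038],0]]'
python3 - <<'E'
from h import *
capture("top")
o=get_obs();print(o["tool_pos"],o["joint_positions"],gmove([570,168,226],tilt(55,-5)),gmove([570,168,226],tilt(90,-5)))
E
```

```text
time: 18.17
tool_pos: [581.4, 182.9, 381.3]
tcp_rot: [-3.055, 0.003, 1.866]
contact_force: [-0.9, -0.2, -4.7]
grip_width: 11.9
[580.10784036 182.41364472 379.55563337] [ 0.18215137  0.5412578   1.27632556 -0.01506989  1.42405234 -0.10971657] [array([-0.0023, -0.0034, -0.0045]), array([-0.0145, -0.0591, -0.6623])] [array([ 0.0024, -0.0103, -0.0038]), array([-0.0142, -0.1169, -1.2704])]
```

```bash
python3 -m pendant '[[[0,0,-0.004],[0,0,-0.12],0],[[0,0,-0.004],[0,-0.02,-0.24],0],[[0,0,-0.004],[0,-0.03,-0.36],0],[[0,-0.001,-0.004],[-0.01,-0.04,-0.48],0],[[0,-0.002,-0.004],[-0.014,-0.05,-0.6],0],[[0,-0.003,-0.004],[-0.014,-0.06,-0.72],0],[[0,-0.005,-0.004],[-0.014,-0.07,-0.84],0],[[0,-0.007,-0.004],[-0.014,-0.085,-0.96],0],[[0.001,-0.009,-0.004],[-0.014,-0.1,-1.08],0],[[0.002,-0.01,-0.004],[-0.014,-0.11,-1.2],0]]'
python3 - <<'E'
from h import *
capture("top")
o=get_obs();print(o["tool_pos"],o["joint_positions"],o["contact_force"],gmove([578,166,196],tilt(90,25)),gmove([578,166,198],tilt(90,60)))
E
```

```text
time: 19.05
tool_pos: [568.9, 181.1, 384.4]
tcp_rot: [-3.063, 0.014, 3.078]
contact_force: [-0.3, -0.2, -4.3]
grip_width: 11.8
[568.74210217 181.29825465 384.51513122] [ 0.19891319  0.49412047  1.34195213 -0.08177377  1.31241172 -1.29420752] [ 0.56857078  0.55337796 -4.03830681] [array([-0.0132, -0.0781,  0.0508]), array([-0.5146,  0.0241, -0.0531])] [array([-0.0163, -0.1434,  0.1188]), array([-1.1253,  0.0407, -0.0453])]
```

```bash
python3 -m pendant '[[[-0.003,-0.018,0.008],[-0.115,0.005,-0.012],0],[[-0.006,-0.035,0.018],[-0.23,0.01,-0.024],0],[[-0.009,-0.052,0.03],[-0.345,0.015,-0.036],0],[[-0.012,-0.068,0.042],[-0.46,0.02,-0.048],0],[[-0.014,-0.084,0.055],[-0.57,0.025,-0.053],0],[[-0.015,-0.098,0.067],[-0.685,0.03,-0.052],0],[[-0.015,-0.111,0.08],[-0.8,0.033,-0.05],0],[[-0.016,-0.123,0.093],[-0.91,0.036,-0.048],0],[[-0.016,-0.134,0.107],[-1.02,0.038,-0.046],0],[[-0.016,-0.143,0.119],[-1.125,0.04,-0.045],0]]'
python3 - <<'E'
from h import *
F=[]
for i in range(6): c=snap("top");F.append(get_obs()["contact_force"])
o=get_obs();print(np.mean(F,0),o["tool_pos"],o["tcp_rot"],o["joint_positions"],o["grip_width"],gmove([578,166,200],tilt(90,72)))
E
```

```text
time: 19.93
tool_pos: [575.8, 27.0, 276.2]
tcp_rot: [2.095, -0.005, 3.123]
contact_force: [-1.2, -0.0, -4.0]
grip_width: 12.0
[ 0.03992321 -0.05706705 -3.9954044 ] [575.94221419  29.2878107  278.05783634] [ 2.09849333e+00 -2.32131117e-03  3.12866634e+00] [-0.29001407  0.65975669  1.5888906   0.99341379  1.43960684 -2.28262097] 11.604632872333688 [array([-0.0023, -0.0323,  0.0021]), array([-0.2135,  0.0109, -0.0074])]
```

```bash
python3 -m pendant '[[[-0.001,-0.016,0.001],[-0.107,0.005,-0.004],0],[[-0.002,-0.032,0.002],[-0.213,0.01,-0.007],0],[[-0.002,-0.032,0.002],[-0.213,0.01,-0.007],0],[[-0.002,-0.022,0.002],[-0.213,0.01,-0.007],0],[[-0.002,-0.037,0.002],[-0.213,0.01,-0.007],0],[[-0.002,-0.022,0.002],[-0.213,0.01,-0.007],0],[[-0.002,-0.037,0.002],[-0.213,0.01,-0.007],0],[[-0.002,-0.022,0.002],[-0.213,0.01,-0.007],0],[[-0.002,-0.032,0.002],[-0.213,0.01,-0.007],0]]'
python3 - <<'E'
from h import *
F=[]
for i in range(6): c=snap("top");F.append(get_obs()["contact_force"])
s=snap("scene");o=get_obs();print(np.mean(F,0),o["tool_pos"],o["tcp_rot"],o["grip_width"])
cv2.imwrite("pics/x8.png",np.hstack([cv2.resize(c["color"][125:275,125:285],(400,375)),cv2.resize(s["color"][180:340,370:540],(398,375))])[:,:,::-1])
print(gmove([578,166,226],tilt(90,30)),gmove([578,166,226],tilt(90,0)))
E
```

```text
time: 20.98
tool_pos: [577.8, 15.8, 251.6]
tcp_rot: [1.881, 0.003, -3.141]
contact_force: [1.7, -0.3, -3.4]
grip_width: 11.8
[-0.37736072  0.08323758 -3.05563644] [577.35830906  14.25717356 248.03434399] [ 1.88134424e+00 -1.74343621e-03  3.14043315e+00] 11.929412757778424
[array([-0.0004,  0.1322,  0.0334]), array([ 7.367e-01, -2.000e-04, -2.100e-03])] [array([-0.0002,  0.1768,  0.1026]), array([ 1.2602e+00, -8.0000e-04, -2.1000e-03])]
```

View pics/x8.png

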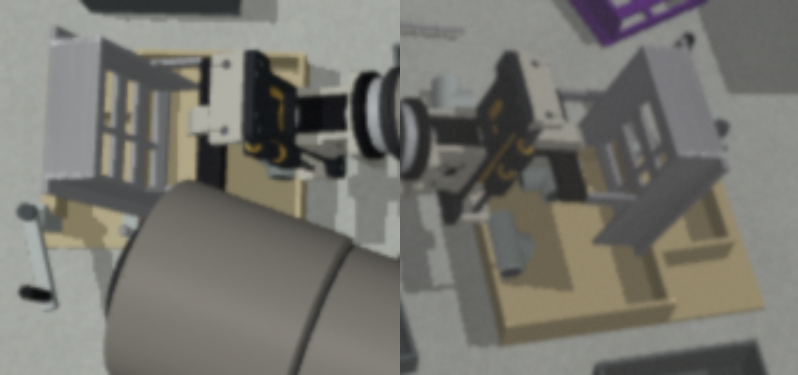

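The scoop weighs 3.06 N, so it is empty, and both tees lie in the tray at (510,240) and (540,175) in the right half. Now I'll level it, turn it back and return it to the rails.

```bash
python3 -m pendant '[[[0,0.025,-0.004],[0.12,0,0],0],[[0,0.05,-0.003],[0.245,0,0],0],[[0,0.075,0.004],[0.37,0,0],0],[[0,0.098,0.013],[0.495,0,0],0],[[0,0.117,0.023],[0.62,0,0],0],[[0,0.132,0.033],[0.737,0,-0.002],0],[[0,0.145,0.047],[0.86,0,-0.002],0],[[0,0.158,0.063],[0.985,0,-0.002],0],[[0,0.168,0.082],[1.11,0,-0.002],0],[[0,0.176,0.1],[1.23,0,-0.002],0]]'
python3 - <<'E'
from h import *
capture("top")
o=get_obs();print(o["tool_pos"],o["tcp_rot"],o["joint_positions"],o["grip_width"],gmove([592,-79,226],tilt(5.7,0)))
E
```

```text
time: 22.17
tool_pos: [577.3, 164.4, 386.3]
tcp_rot: [3.116, 0.001, 3.141]
contact_force: [-0.1, -0.3, -3.8]
grip_width: 11.8
[576.7834834  167.97677207 386.32031762] [ 3.12195623e+00  9.55385040e-04 -3.13818706e+00] [ 0.15133741  0.49390188  1.33606275  0.01996757  1.3078385  -1.42802785] 11.680978927340002 [array([-0.0144, -0.247 , -0.0035]), array([ 0.0166, -0.0137,  1.4747])]
```

```bash
python3 -m pendant '[[[-0.001,-0.025,-0.003],[0,0,0.12],0],[[-0.002,-0.05,-0.003],[0,0,0.24],0],[[-0.003,-0.075,-0.003],[0,0,0.36],0],[[-0.005,-0.1,-0.003],[0.005,-0.003,0.48],0],[[-0.007,-0.125,-0.003],[0.008,-0.006,0.6],0],[[-0.009,-0.15,-0.003],[0.01,-0.008,0.72],0],[[-0.01,-0.175,-0.003],[0.012,-0.01,0.84],0],[[-0.011,-0.2,-0.003],[0.013,-0.011,0.96],0],[[-0.012,-0.225,-0.003],[0.014,-0.012,1.08],0],[[-0.014,-0.247,-0.003],[0.016,-0.013,1.2],0]]'
python3 - <<'E'
from h import *
capture("top");capture("top")
o=get_obs();print(o["tool_pos"],o["tcp_rot"],gmove([592,-79.2,200],tilt(5.57,0)))
E
```

```text
time: 23.05
tool_pos: [591.1, -85.7, 380.0]
tcp_rot: [3.137, -0.014, 1.935]
contact_force: [-0.4, 0.2, -3.0]
grip_width: 11.9
[591.392466   -87.3685374  379.73271369] [ 3.13679389 -0.01285662  1.93443366] [array([0.0072, 0.0034, 0.0208]), array([ 0.0031, -0.0134,  0.2664])]
```

```bash
python3 -m pendant '[[[0.003,0.001,0.007],[0.001,-0.004,0.09],0],[[0.005,0.002,0.014],[0.002,-0.009,0.18],0],[[0.007,0.003,0.021],[0.003,-0.013,0.266],0],[[0.007,0.003,0.021],[0.003,-0.013,0.266],0],[[0.007,0.003,0.021],[0.003,-0.013,0.266],0],[[0.007,0.003,0.021],[0.003,-0.013,0.266],0]]'
python3 - <<'E'
from h import *
capture("top");capture("top")
o=get_obs();print(o["tool_pos"],o["tcp_rot"],gmove([592,-79.2,165],tilt(5.57,0)))
c=snap("scene");crop(c,"x9",280,225,385,360,4.4)
E
```

```text
time: 23.65
tool_pos: [592.0, -75.8, 360.0]
tcp_rot: [3.14, 0.001, 1.679]
contact_force: [-0.9, -0.1, -2.8]
grip_width: 11.6
[592.13631334 -75.87820079 360.22361795] [3.13967538e+00 1.99961760e-03 1.67785647e+00] [array([-0.0032, -0.0006,  0.0362]), array([0.0019, 0.002 , 0.0098])]
```

View pics/x9.png

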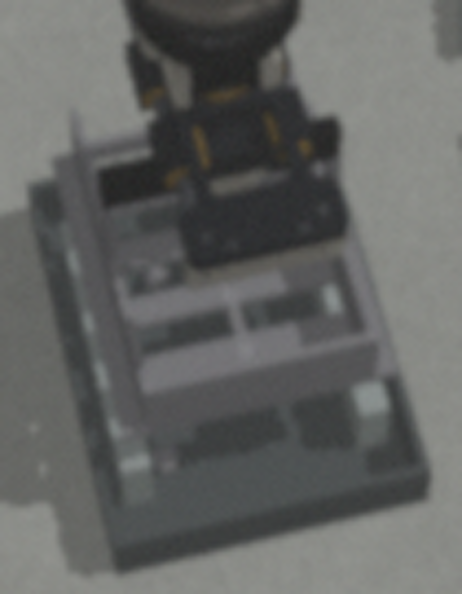

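The scoop is empty and level above the rails. I'll lower it until it touches.

```bash
python3 -m pendant '[[[-0.003,0,0.012],[0,0,0.01],0],[[-0.003,0,0.024],[0,0,0.01],0],[[-0.003,0,0.031],[0,0,0.01],0],[[-0.003,0,0.033],[0,0,0.01],0],[[-0.003,0,0.033],[0,0,0.01],0]]'
python3 -m pendant '[[[0,0,0.002],[0,0,0],0],[[0,0,0.004],[0,0,0],0],[[0,0,0.004],[0,0,0],0]]'
```

```text
time: 24.22
tool_pos: [592.4, -78.8, 326.4]
tcp_rot: [3.141, 0.002, 1.666]
contact_force: [0.0, -0.1, -2.8]
grip_width: 12.0
time: 24.47
tool_pos: [592.5, -78.8, 322.9]
tcp_rot: [3.14, 0.003, 1.666]
contact_force: [-0.5, 0.4, -2.9]
grip_width: 12.1
```

```bash
python3 -m pendant '[[[0,0,0.001],[0,0,0],0],[[0,0,0.003],[0,0,0],0],[[0,0,0.003],[0,0,0],0],[[0,0,0.003],[0,0,0],0]]'
```

```text
time: 24.8
tool_pos: [592.6, -79.0, 320.2]
tcp_rot: [3.139, 0.003, 1.666]
contact_force: [0.3, -0.7, -0.9]
grip_width: 11.7
```

```bash
python3 -m pendant '[[[0,0,0],[0,0,0],0.07],[[0,0,0],[0,0,0],0.07],[[0,0,0],[0,0,0],0.07],[[0,0,0],[0,0,0],0.07],[[0,0,-0.03],[0,0,0],0.07],[[0,0,-0.07],[0,0,0],0.07],[[0,0,-0.1],[0,0,0],0.07],[[0,0,-0.1],[0,0,0],0.07]]'
python3 -m pendant '[[[-0.05,-0.21,0],[0,0,0],0.07],[[-0.05,-0.21,0],[0,0,0],0.07],[[-0.05,-0.21,0],[0,0,0],0.07],[[-0.05,-0.21,0],[0,0,0],0.07],[[-0.05,-0.21,0],[0,0,0],0.07],[[-0.05,-0.21,0],[0,0,0],0.07]]'
python3 - <<'E'
from h import *
capture("top");o=get_obs();print(o["time"],o["tool_pos"],o["tcp_rot"])
c=snap("top");crop(c,"x10",125,125,475,285,2.28);cv2.imwrite("pics/full10.png",c["color"][:,:,::-1])
E
```

```text
time: 25.47
tool_pos: [593.0, -78.7, 427.0]
tcp_rot: [3.129, 0.007, 1.666]
contact_force: [0.1, -0.2, 0.2]
grip_width: 60.2
time: 25.97
tool_pos: [383.7, -148.7, 419.4]
tcp_rot: [-3.14, 0.002, 1.664]
contact_force: [1.4, 0.8, 0.2]
grip_width: 69.9
26.0167 [ 384.84152703 -148.85112932  419.81938116] [3.14145308e+00 2.73096523e-03 1.66340446e+00]
```

View pics/x10.png

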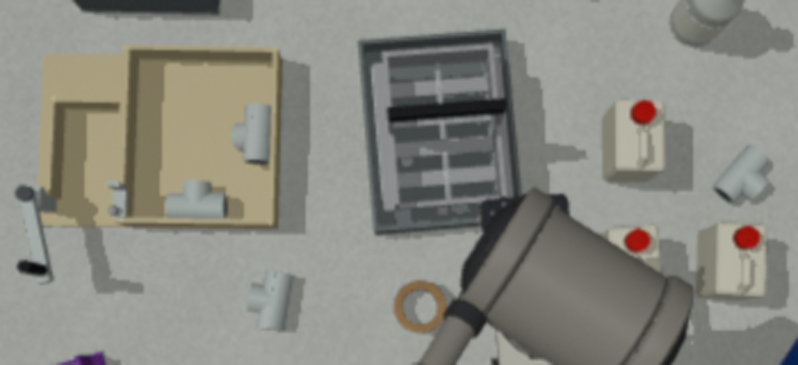

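Scoop is back on its rails and empty. Both tees are in the tray at (255,133) and (197,203). Bench tees are at (270,300) and (743,175), and slugs show in the pan. Next is tee 4.

```bash
cat >> h.py <<'E'
def gm(x,y,z,ang): return gmove([x,y,z],down(np.radians(ang)))
E
python3 - <<'E'
from h import *
c=snap("top")
X=lambda u,v,z:unproj(c,(125+u/2.28,125+v/2.28),z)
print("t4",X(284,273,18),X(272,327,18),X(250,300,16),"t5",X(725,190,18),X(760,158,18),X(763,190,16),"in tray",X(257,133,24),X(197,203,24))
print(gm(403,111,120,82))
E
```

```text
t4 [434.15760037  96.1615682 ] [373.06647015 108.26687458] [403.30646934 133.97928517] t5 [ 535.74316451 -409.20859257] [ 573.78008563 -450.80171498] [ 536.64043882 -454.2635465 ] in tray [593.23982927 129.63550193] [511.97275139 195.13336761]
[array([0.2576, 0.0387, 0.1404]), array([ 2.0000e-04,  4.7000e-03, -1.3376e+00])]
```

```bash
python3 -m pendant '[[[0.03,0.005,0.0],[0,0,-0.12],0.07],[[0.06,0.01,0.02],[0,0,-0.24],0.07],[[0.09,0.015,0.04],[0,0,-0.36],0.07],[[0.12,0.02,0.06],[0,0,-0.48],0.07],[[0.15,0.025,0.08],[0,0,-0.6],0.07],[[0.18,0.03,0.1],[0,0,-0.72],0.07],[[0.21,0.034,0.12],[0,0,-0.84],0.07],[[0.24,0.038,0.13],[0,0,-0.96],0.07],[[0.255,0.041,0.14],[0,0,-1.08],0.07],[[0.255,0.041,0.14],[0,0,-1.2],0.07]]'
python3 - <<'E'
from h import *
capture("top");capture("top");o=get_obs();print(o["tool_pos"],o["joint_positions"],gm(405,108,23,79))
E
```

```text
time: 26.95
tool_pos: [405.4, 112.7, 276.9]
tcp_rot: [-3.14, -0.001, 2.877]
contact_force: [-1.4, -0.1, 0.1]
grip_width: 70.0
[405.66244784 110.87692366 278.14350045] [ 0.08487433  0.31927359  1.97165218 -0.00295589  0.85045588 -1.21298774] [array([-0.    , -0.0028,  0.0961]), array([-0.002 ,  0.0009, -0.079 ])]
```

```bash
python3 -m pendant '[[[0,-0.003,0.035],[0,0,-0.079],0.07],[[0,-0.003,0.07],[0,0,-0.079],0.07],[[0,-0.003,0.09],[0,0,-0.079],0.07],[[0,-0.003,0.096],[0,0,-0.079],0.07],[[0,-0.003,0.096],[0,0,-0.079],0.03],[[0,-0.003,0.096],[0,0,-0.079],0.03],[[0,-0.003,0.096],[0,0,-0.079],0.03],[[0,-0.003,0.096],[0,0,-0.079],0.03],[[0,-0.003,0.096],[0,0,-0.079],0.03],[[0,-0.003,0.096],[0,0,-0.079],0.03]]'
python3 -m pendant '[[[0,0,0],[0,0,0],0.03],[[0,0,-0.03],[0,0,0],0.03],[[0,0,-0.07],[0,0,0],0.03],[[0,0,-0.11],[0,0,0],0.03],[[0,0,-0.12],[0,0,0],0.03],[[0,0,-0.12],[0,0,0],0.03]]'
python3 - <<'E'
from h import *
capture("top");capture("top");o=get_obs();print(o["tool_pos"],o["contact_force"],gm(635,200,140,90),gm(635,200,48,90))
E
```

```text
time: 27.88
tool_pos: [404.7, 106.0, 184.2]
tcp_rot: [-3.14, 0.005, 2.945]
contact_force: [-0.4, 0.6, 7.9]
grip_width: 43.7
time: 28.38
tool_pos: [404.6, 106.3, 306.3]
tcp_rot: [-3.141, 0.009, 2.945]
contact_force: [0.9, -0.6, -1.6]
grip_width: 43.8
[403.48648368 106.14076886 302.89866064] [-1.18038617  0.27072255 -1.494219  ] [array([-0.2087,  0.1373,  0.004 ]), array([-0.0022,  0.0018, -0.1966])] [array([-0.2085,  0.1375,  0.096 ]), array([-0.0022,  0.0018, -0.1966])]
```

Tee 4 is held at 43.8 mm. Carrying it to the tray.

```bash
python3 -m pendant '[[[-0.035,0.023,0],[0,0,-0.05],0.03],[[-0.07,0.046,0],[0,0,-0.1],0.03],[[-0.105,0.07,0],[0,0,-0.15],0.03],[[-0.14,0.092,0],[0,0,-0.19],0.03],[[-0.175,0.115,0],[0,0,-0.19],0.03],[[-0.2,0.131,0],[0,0,-0.19],0.03],[[-0.208,0.137,0.004],[0,0,-0.19],0.03],[[-0.208,0.137,0.03],[0,0,-0.19],0.03],[[-0.208,0.137,0.06],[0,0,-0.19],0.03],[[-0.208,0.137,0.085],[0,0,-0.19],0.03]]'
python3 -m pendant '[[[0,0,0.008],[0,0,0],0.03],[[0,0,0.008],[0,0,0],0.03],[[0,0,0.008],[0,0,0],0.06],[[0,0,0.008],[0,0,0],0.06],[[0,0,0.008],[0,0,0],0.06],[[0,0,-0.03],[0,0,0],0.06],[[0,0,-0.07],[0,0,0],0.06],[[0,0,-0.11],[0,0,0],0.06],[[0,0,-0.11],[0,0,0],0.06]]'
python3 - <<'E'
from h import *
capture("top");capture("top");o=get_obs();print(o["tool_pos"],o["contact_force"],o["joint_positions"],gm(554,-433,150,44),gm(554,-433,150,44+180))
E
```

```text
time: 29.32
tool_pos: [633.9, 199.6, 213.2]
tcp_rot: [-3.138, -0.004, 3.135]
contact_force: [-0.7, 0.3, -0.9]
grip_width: 43.4
time: 30.07
tool_pos: [636.1, 200.4, 339.7]
tcp_rot: [3.14, 0.019, 3.135]
contact_force: [1.9, 1.4, 1.3]
grip_width: 59.9
[634.88765826 200.06448307 332.27333622] [ 0.00232467 -0.7410513  -0.3217105 ] [ 0.19078227  0.65657771  1.19965493 -0.00266493  1.27701597 -1.37268848] [array([ 0.0769, -0.6336,  0.0232]), array([0.0026, 0.0086, 0.7963])] [array([ 0.0769, -0.6336,  0.0232]), array([-0.0106,  0.0033, -2.3453])]
```

```bash
python3 -m pendant '[[[0,0,-0.04],[0,0,0],0.07],[[0.002,-0.02,-0.08],[0,0,0],0.07],[[0.006,-0.06,-0.08],[0,0,0],0.07],[[0.01,-0.1,-0.08],[0,0,0],0.07],[[0.015,-0.14,-0.08],[0,0,0],0.07],[[0.02,-0.18,-0.08],[0,0,0],0.07],[[0.025,-0.22,-0.08],[0,0,0],0.07],[[0.03,-0.26,-0.08],[0,0,0],0.07],[[0.034,-0.29,-0.08],[0,0,0],0.07],[[0.038,-0.317,-0.08],[0,0,0],0.07]]'
python3 -m pendant '[[[0.005,-0.04,0],[0,0,0.1],0.07],[[0.01,-0.08,0],[0,0,0.2],0.07],[[0.015,-0.12,0],[0,0,0.3],0.07],[[0.02,-0.16,0],[0,0,0.4],0.07],[[0.025,-0.2,0],[0,0,0.5],0.07],[[0.03,-0.24,0.02],[0,0,0.6],0.07],[[0.034,-0.28,0.05],[0,0,0.7],0.07],[[0.038,-0.31,0.08],[0,0,0.79],0.07],[[0.038,-0.317,0.1],[0,0,0.8],0.07],[[0.038,-0.317,0.1],[0,0,0.8],0.07]]'
python3 - <<'E'
from h import *
capture("top");capture("top");o=get_obs();print(o["tool_pos"],gm(553,-433.5,23,43))
E
```

```text
time: 31.0
tool_pos: [593.6, -119.0, 407.9]
tcp_rot: [-3.14, -0.0, 3.133]
contact_force: [0.4, -0.2, 0.7]
grip_width: 70.2
time: 31.83
tool_pos: [551.8, -436.3, 300.7]
tcp_rot: [-3.14, -0.01, 2.33]
contact_force: [-0.5, 1.0, -1.9]
grip_width: 70.0
[ 554.01738422 -433.67176937  307.32077411] [array([ 0.0006, -0.0006,  0.1253]), array([-0.0005, -0.002 ,  0.013 ])]
```

```bash
python3 -m pendant '[[[0,0,0.04],[0,0,0.013],0.07],[[0,0,0.08],[0,0,0.013],0.07],[[0,0,0.11],[0,0,0.013],0.07],[[0,0,0.123],[0,0,0.013],0.07],[[0,0,0.124],[0,0,0.013],0.07],[[0,0,0.124],[0,0,0.013],0.03],[[0,0,0.124],[0,0,0.013],0.03],[[0,0,0.124],[0,0,0.013],0.03],[[0,0,0.124],[0,0,0.013],0.03],[[0,0,0.124],[0,0,0.013],0.03]]'
python3 -m pendant '[[[0,0,0],[0,0,0],0.03],[[0,0,0],[0,0,0],0.03],[[0,0,-0.04],[0,0,0],0.03],[[0,0,-0.08],[0,0,0],0.03],[[0,0,-0.12],[0,0,0],0.03],[[0,0,-0.16],[0,0,0],0.03],[[0,0,-0.2],[0,0,0],0.03],[[0,0,-0.2],[0,0,0],0.03]]'
python3 - <<'E'
from h import *
capture("top");capture("top");o=get_obs();print(o["tool_pos"],o["contact_force"],gm(572,198,220,90))
E
```

```text
time: 32.77
tool_pos: [555.1, -434.3, 187.8]
tcp_rot: [-3.141, 0.006, 2.322]
contact_force: [-0.4, -0.1, 5.8]
grip_width: 44.5
time: 33.43
tool_pos: [554.8, -433.6, 396.7]
tcp_rot: [3.141, 0.02, 2.322]
contact_force: [0.8, -0.9, 0.8]
grip_width: 44.6
[ 554.34775827 -433.33247455  388.41401543] [-0.54116485  0.30441342 -0.6166199 ] [array([0.4495, 0.4438, 0.0058]), array([-0.0035,  0.0072, -0.8197])]
```

```bash
python3 -m pendant '[[[0.025,0.025,-0.01],[0,0,0],0.03],[[0.05,0.05,-0.01],[0,0,0],0.03],[[0.078,0.077,-0.01],[0,0,0],0.03],[[0.106,0.105,-0.01],[0,0,0],0.03],[[0.134,0.133,-0.01],[0,0,0],0.03],[[0.162,0.16,-0.01],[0,0,0],0.03],[[0.19,0.187,-0.01],[0,0,0],0.03],[[0.212,0.21,-0.01],[0,0,0],0.03],[[0.225,0.222,-0.01],[0,0,0],0.03]]'
python3 -m pendant '[[[0.025,0.025,0],[0,0,-0.09],0.03],[[0.05,0.05,0],[0,0,-0.18],0.03],[[0.078,0.077,0],[0,0,-0.27],0.03],[[0.106,0.105,0],[0,0,-0.36],0.03],[[0.134,0.133,0],[0,0,-0.45],0.03],[[0.162,0.16,0],[0,0,-0.54],0.03],[[0.19,0.187,0],[0,0,-0.63],0.03],[[0.212,0.21,0],[0,0,-0.72],0.03],[[0.225,0.222,0],[0,0,-0.82],0.03],[[0.225,0.222,0],[0,0,-0.82],0.03]]'
python3 - <<'E'
from h import *
capture("top");capture("top");o=get_obs();print(o["tool_pos"],o["grip_width"],gm(572,198,60,90))
E
```

```text
time: 34.28
tool_pos: [562.6, -113.7, 393.0]
tcp_rot: [-3.14, -0.001, 2.324]
contact_force: [-0.6, 0.6, -1.7]
grip_width: 44.6
time: 35.12
tool_pos: [570.9, 202.2, 391.8]
tcp_rot: [-3.14, -0.002, -3.132]
contact_force: [-0.2, -1.4, -1.2]
grip_width: 44.5
[571.41787399 198.89313855 392.27911547] 44.99944588513542 [array([-0.0009, -0.0003,  0.1733]), array([-0.0035, -0.0019,  0.0001])]
```

```bash
python3 -m pendant '[[[-0.001,0,0.04],[0,0,0],0.03],[[-0.001,0,0.08],[0,0,0],0.03],[[-0.001,0,0.12],[0,0,0],0.03],[[-0.001,0,0.15],[0,0,0],0.03],[[-0.001,0,0.175],[0,0,0],0.03],[[-0.001,0,0.178],[0,0,0],0.03],[[-0.001,0,0.178],[0,0,0],0.06],[[-0.001,0,0.178],[0,0,0],0.06],[[-0.001,0,0.178],[0,0,0],0.06],[[-0.001,0,0.178],[0,0,0],0.06]]'
python3 -m pendant '[[[0,0,-0.04],[0,0,0],0.06],[[0,0,-0.08],[0,0,0],0.06],[[0,0,-0.12],[0,0,0],0.06],[[0,0,-0.16],[0,0,0],0.08],[[0,0,-0.2],[0,0,0],0.08],[[0,0,-0.2],[0,0,0],0.08]]'
python3 - <<'E'
from h import *
capture("top");capture("top");o=get_obs();print(o["tool_pos"],o["grip_width"],gm(583,-295.6,240,90))
E
```

```text
time: 36.05
tool_pos: [573.5, 197.9, 217.8]
tcp_rot: [-3.14, 0.004, 3.141]
contact_force: [-0.4, 0.0, 0.1]
grip_width: 59.1
time: 36.55
tool_pos: [573.0, 198.8, 426.8]
tcp_rot: [3.14, 0.018, -3.141]
contact_force: [0.5, 0.5, 0.8]
grip_width: 75.3
[572.45020207 198.62248675 419.30236124] 79.23270785154055 [array([-0.0102, -0.4942,  0.021 ]), array([-0.0012,  0.0073,  0.0004])]
```

```bash
python3 -m pendant '[[[-0.001,-0.04,0],[0,0,0],0.08],[[-0.002,-0.08,0],[0,0,0],0.08],[[-0.003,-0.12,0],[0,0,0],0.08],[[-0.004,-0.16,0],[0,0,0],0.08],[[-0.005,-0.2,0],[0,0,0],0.08],[[-0.006,-0.24,0],[0,0,0],0.08],[[-0.007,-0.28,0],[0,0,0],0.08],[[-0.008,-0.32,0],[0,0,0],0.08],[[-0.009,-0.36,0],[0,0,0],0.08],[[-0.01,-0.4,0],[0,0,0],0.08]]'
python3 -m pendant '[[[0,-0.04,0.02],[0,0,0],0.08],[[0,-0.07,0.04],[0,0,0],0.08],[[0,-0.094,0.06],[0,0,0],0.08],[[0,-0.094,0.07],[0,0,0],0.08],[[0,-0.094,0.07],[0,0,0],0.08]]'
python3 - <<'E'
from h import *
capture("top");o=get_obs();print(o["tool_pos"],o["tcp_rot"],gm(583,-295.6,72,89.3))
E
```

```text
time: 37.48
tool_pos: [582.3, -203.2, 415.7]
tcp_rot: [-3.14, -0.001, -3.141]
contact_force: [1.0, -0.3, 0.3]
grip_width: 80.1
time: 37.9
tool_pos: [581.9, -296.4, 342.5]
tcp_rot: [3.139, -0.006, 3.139]
contact_force: [-0.6, 0.9, -0.5]
grip_width: 79.8
[ 582.56088156 -295.28110632  344.80512618] [ 3.14066948e+00 -2.83908475e-03  3.14111714e+00] [array([-0.0008, -0.0004,  0.1138]), array([ 0.0009, -0.0028,  0.0117])]
```

```bash
python3 -m pendant '[[[0,0,0.03],[0,0,0],0.08],[[0,0,0.06],[0,0,0],0.08],[[0,0,0.09],[0,0,0],0.08],[[0,0,0.112],[0,0,0],0.08],[[0,0,0.112],[0,0,0],0.08],[[0,0,0.112],[0,0,0],0.04],[[0,0,0.112],[0,0,0],0.04],[[0,0,0.112],[0,0,0],0.04],[[0,0,0.112],[0,0,0],0.04],[[0,0,0.112],[0,0,0],0.04]]'
python3 -m pendant '[[[0,0,0],[0,0,0],0.04],[[0,0,-0.01],[0,0,0],0.04],[[0,0,-0.02],[0,0,0],0.04],[[0,0,-0.02],[0,0,0],0.04],[[0,0,-0.02],[0,0,0],0.04]]'
python3 - <<'E'
from h import *
F=[]
for i in range(4): capture("top");F.append(get_obs()["contact_force"])
print(np.mean(F,0),get_obs()["tool_pos"],get_obs()["grip_width"])
E
```

```text
time: 38.78
tool_pos: [583.7, -295.9, 237.3]
tcp_rot: [-3.138, 0.004, -3.141]
contact_force: [0.1, 0.8, 6.4]
grip_width: 56.2
time: 39.2
tool_pos: [583.3, -295.9, 256.4]
tcp_rot: [-3.138, 0.003, -3.141]
contact_force: [0.7, 0.5, -1.4]
grip_width: 55.9
[ 0.18398163  0.06570471 -1.0135307 ] [ 583.02091845 -295.67274821  254.67952229] 55.71256926717077
```

Canister A weighs about 0.10 kg, so it is empty. I'll set it down and try B.

```bash
python3 -m pendant '[[[0,0,0.01],[0,0,0],0.04],[[0,0,0.018],[0,0,0],0.04],[[0,0,0.02],[0,0,0],0.04],[[0,0,0.02],[0,0,0],0.04],[[0,0,0.02],[0,0,0],0.08],[[0,0,0.02],[0,0,0],0.08],[[0,0,0.02],[0,0,0],0.08],[[0,0,-0.02],[0,0,0],0.08],[[0,0,-0.06],[0,0,0],0.08],[[0,0,-0.09],[0,0,0],0.08]]'
python3 - <<'E'
from h import *
print(gm(445,-289,190,92.3),gm(445,-289,72,92.3))
E
```

```text
time: 40.23
tool_pos: [583.2, -295.6, 347.1]
tcp_rot: [-3.139, 0.002, -3.141]
contact_force: [1.1, -0.1, -0.4]
grip_width: 79.8
[array([ 0.1382,  0.0067, -0.0022]), array([-0.0028,  0.0019, -0.0397])] [array([0.1385, 0.007 , 0.1158]), array([-0.0028,  0.0019, -0.0397])]
```

```bash
python3 -m pendant '[[[0.035,0.002,0],[0,0,-0.02],0.08],[[0.07,0.004,0],[0,0,-0.04],0.08],[[0.105,0.006,0],[0,0,-0.04],0.08],[[0.13,0.007,0],[0,0,-0.04],0.08],[[0.138,0.007,0],[0,0,-0.04],0.08],[[0.138,0.007,0],[0,0,-0.04],0.08],[[0.138,0.007,0.03],[0,0,-0.04],0.08],[[0.138,0.007,0.06],[0,0,-0.04],0.08],[[0.138,0.007,0.09],[0,0,-0.04],0.08],[[0.138,0.007,0.111],[0,0,-0.04],0.08]]'
python3 -m pendant '[[[0,0,0],[0,0,0],0.08],[[0,0,0],[0,0,0],0.04],[[0,0,0],[0,0,0],0.04],[[0,0,0],[0,0,0],0.04],[[0,0,0],[0,0,0],0.04],[[0,0,0],[0,0,0],0.04],[[0,0,-0.01],[0,0,0],0.04],[[0,0,-0.02],[0,0,0],0.04],[[0,0,-0.02],[0,0,0],0.04],[[0,0,-0.02],[0,0,0],0.04]]'
python3 - <<'E'
from h import *
F=[]
for i in range(4): capture("top");F.append(get_obs()["contact_force"])
print(np.mean(F,0),get_obs()["tool_pos"],get_obs()["grip_width"])
E
```

```text
time: 41.07
tool_pos: [446.2, -288.7, 231.3]
tcp_rot: [-3.14, 0.001, -3.101]
contact_force: [0.1, -0.7, -0.2]
grip_width: 80.2
time: 41.9
tool_pos: [445.1, -288.7, 254.6]
tcp_rot: [-3.139, 0.002, -3.101]
contact_force: [0.7, -0.0, -7.5]
grip_width: 56.2
[ 3.59657882e-01 -1.72665365e-06 -7.30191162e+00] [ 444.96812974 -288.59164362  253.49614616] 56.42082137879347
```

B holds 7.3 N, about 0.74 kg, so it is the full one. I'll check the bay position with the scene camera too, then carry it over.

```bash
python3 - <<'E'
from h import *
c=snap("scene");t=snap("top")
S=lambda u,v,z:unproj(c,(280+u/3,180+v/3),z)
print("bay +x wall ends",S(608,326,50),S(696,304,50),"left wall near hinge",S(658,192,50))
print("tray corners",S(352,198,53),S(551,175,53),S(622,385,53),S(403,437,53))
print("hinge",S(680,160,85),"knobtop",S(640,46,131),"knobbase",S(622,88,76))
print(gm(568,308,221,90.5)); print(get_obs()["joint_positions"])
E
```

```text
bay +x wall ends [636.34050116 280.32914839] [628.20149312 354.35900148] left wall near hinge [523.70419399 354.94610806]
tray corners [492.26042042 104.92496706] [495.93248431 271.53951658] [688.3584975  275.87766301] [704.72823361 100.21668113]
hinge [516.37609205 367.39719108] knobtop [432.32600164 348.78922201] knobbase [435.37900342 344.62842233]
[array([-0.147 ,  0.591 , -0.1273]), array([-0.0017,  0.0005,  0.0317])]
[-7.19692541e-01  5.21348238e-01  1.70467559e+00 -1.10487800e-03
  9.14034212e-01 -2.33026376e+00]
```

```bash
python3 - <<'E'
from h import *
out=[]
for n,(x0,y0,x1,y1) in (("top",(130,140,250,240)),("scene",(395,225,535,335))):
    c=snap(n);k=399/(x1-x0);im=cv2.resize(c["color"][y0:y1,x0:x1],None,fx=k,fy=k,interpolation=3).copy()
    th=np.radians(0.5);Q=np.array([[np.cos(th),-np.sin(th)],[np.sin(th),np.cos(th)]])
    def L(pts,z,col):
        p=[np.r_[Q@np.array(q)+[582,185],z] for q in pts]
        u=((proj(c,p)-[x0,y0])*k).round().astype(int);cv2.polylines(im,[u],False,col,1)
    L([(-95,-81),(95,-81),(95,81),(-95,81),(-95,-81)],50,(255,0,0))
    b=np.array([-14,123])
    L([b+[-50,37],b+[50,37],b+[50,-37]],50,(0,0,255)); L([b+[-3,0],b+[3,0]],6,(0,0,255))
    L([b+[-52,37],b+[-52,-37]],50,(0,255,0))
    out.append(im); print(im.shape)
h=max(i.shape[0] for i in out)
out=[cv2.copyMakeBorder(i,0,h-i.shape[0],0,0,0) for i in out]
cv2.imwrite("pics/x11.png",np.hstack(out)[:,:,::-1])
E
```

```text
(332, 399, 3)
(314, 399, 3)
```

View pics/x11.png

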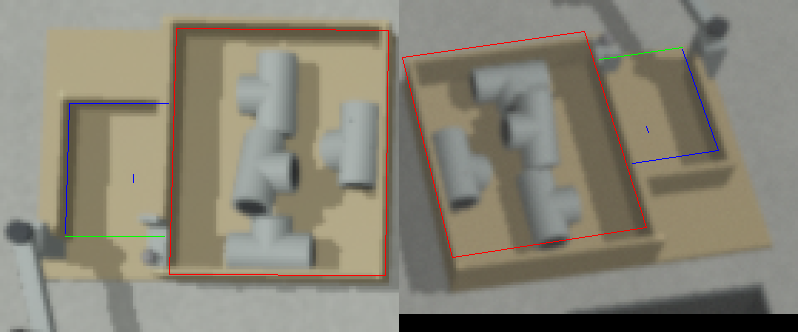

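All four tees are in the tray. The model outline fits to about 3–4 mm in x, so the bay target is (571,307).

```bash
python3 -m pendant '[[[0,0,-0.03],[0,0,0],0.04],[[0,0,-0.06],[0,0,0],0.04],[[-0.003,0.01,-0.095],[0,0,0],0.04],[[-0.01,0.035,-0.12],[0,0,0],0.04],[[-0.018,0.07,-0.127],[0,0,0],0.04],[[-0.027,0.107,-0.127],[0,0,0],0.04],[[-0.037,0.145,-0.127],[0,0,0],0.04],[[-0.047,0.184,-0.127],[0,0,0],0.04],[[-0.057,0.222,-0.127],[0,0,0],0.04],[[-0.067,0.26,-0.127],[0,0,0],0.04]]'
python3 -m pendant '[[[-0.009,0.036,0],[0,0,0.005],0.04],[[-0.019,0.074,0],[0,0,0.01],0.04],[[-0.029,0.112,0],[0,0,0.015],0.04],[[-0.039,0.15,0],[0,0,0.02],0.04],[[-0.049,0.188,0],[0,0,0.025],0.04],[[-0.059,0.226,0],[0,0,0.03],0.04],[[-0.068,0.262,0],[0,0,0.032],0.04],[[-0.075,0.295,0],[0,0,0.032],0.04],[[-0.08,0.318,0],[0,0,0.032],0.04],[[-0.083,0.33,0],[0,0,0.032],0.04]]'
python3 -m pendant '[[[0,0,0],[0,0,0],0.04],[[0,0,0],[0,0,0],0.04],[[0,0,0],[0,0,0],0.04]]'
python3 - <<'E'
from h import *
o=get_obs();print(o["tool_pos"],o["tcp_rot"],o["grip_width"],gm(571,307,90,90.5),gm(571,307,81,90.5))
E
```

```text
time: 43.13
tool_pos: [501.3, -24.1, 380.5]
tcp_rot: [-3.139, 0.001, -3.101]
contact_force: [0.7, -0.3, -7.4]
grip_width: 56.2
time: 43.97
tool_pos: [570.6, 310.5, 378.7]
tcp_rot: [-3.14, 0.0, -3.13]
contact_force: [-0.4, -0.4, -8.1]
grip_width: 56.3
time: 44.22
tool_pos: [571.0, 306.5, 379.2]
tcp_rot: [-3.138, 0.0, -3.133]
contact_force: [0.3, 0.6, -8.1]
grip_width: 56.0
[570.96067291 306.51626348 379.18690887] [-3.13817793e+00  2.76921675e-05 -3.13336645e+00] 56.02577030136778 [array([-0.    ,  0.0009,  0.1302]), array([-0.0034,  0.    , -0.0005])] [array([-0.    ,  0.001 ,  0.1392]), array([-0.0034,  0.    , -0.0005])]
```

```bash
python3 -m pendant '[[[0,0.001,0.025],[0,0,0],0.04],[[0,0.001,0.05],[0,0,0],0.04],[[0,0.001,0.075],[0,0,0],0.04],[[0,0.001,0.1],[0,0,0],0.04],[[0,0.001,0.118],[0,0,0],0.04],[[0,0.001,0.128],[0,0,0],0.04],[[0,0.001,0.133],[0,0,0],0.04],[[0,0.001,0.135],[0,0,0],0.04],[[0,0.001,0.135],[0,0,0],0.04]]'
python3 -m pendant '[[[0,0,0.002],[0,0,0],0.04],[[0,0,0.004],[0,0,0],0.04],[[0,0,0.005],[0,0,0],0.04],[[0,0,0.005],[0,0,0],0.04]]'
```

```text
time: 44.97
tool_pos: [571.1, 307.5, 244.4]
tcp_rot: [-3.14, 0.0, -3.134]
contact_force: [-0.5, 3.8, -9.8]
grip_width: 56.0
time: 45.3
tool_pos: [571.4, 307.6, 239.9]
tcp_rot: [-3.139, 0.002, -3.133]
contact_force: [0.4, 3.4, -6.1]
grip_width: 55.9
```

```bash
python3 -m pendant '[[[0,0.003,0],[0,0,0],0.04],[[0,0.003,0],[0,0,0],0.04],[[0,0.003,0],[0,0,0],0.04]]'
python3 -m pendant '[[[0,0,0.002],[0,0,0],0.04],[[0,0,0.004],[0,0,0],0.04],[[0,0,0.004],[0,0,0],0.04]]'
```

```text
time: 45.55
tool_pos: [571.1, 310.4, 239.4]
tcp_rot: [-3.138, 0.0, -3.133]
contact_force: [-1.1, 0.3, -8.0]
grip_width: 55.9
time: 45.8
tool_pos: [571.2, 310.6, 235.5]
tcp_rot: [-3.139, 0.001, -3.133]
contact_force: [-0.1, -0.6, -7.3]
grip_width: 55.5
```

```bash
python3 -m pendant '[[[0,0.001,0.001],[0,0,0],0.04],[[0,0.001,0.002],[0,0,0],0.04],[[0,0.001,0.002],[0,0,0],0.04]]'
python3 - <<'E'
from h import *
F=[]
for i in range(3): c=capture("top");F.append(get_obs()["contact_force"])
print(np.mean(F,0),get_obs()["tool_pos"])
cv2.imwrite("pics/full12.png",c["color"][:,:,::-1])
E
```

```text
time: 46.05
tool_pos: [571.2, 311.1, 235.2]
tcp_rot: [-3.138, 0.001, -3.133]
contact_force: [-4.7, -4.3, 3.4]
grip_width: 55.9
[-4.55391113 -5.02475283  3.43437195] [571.12842738 311.1602398  235.21385239]
```

It is on the bay floor. Releasing and rising.

```bash
python3 -m pendant '[[[0,0,-0.001],[0,0,0],0.07],[[0,0,-0.001],[0,0,0],0.07],[[0,0,-0.001],[0,0,0],0.07],[[0,0,-0.02],[0,0,0],0.07],[[0,0,-0.05],[0,0,0],0.07],[[0,0,-0.09],[0,0,0],0.07],[[0,0,-0.13],[0,0,0],0.07],[[0,0,-0.16],[0,0,0],0.07]]'
python3 -m pendant '[[[0.04,-0.03,0],[0,0,0],0.07],[[0.08,-0.06,0],[0,0,0],0.07],[[0.12,-0.09,0],[0,0,0],0.07],[[0.15,-0.12,0],[0,0,0],0.07],[[0.15,-0.15,0],[0,0,0],0.07],[[0.15,-0.15,0],[0,0,0],0.07]]'
python3 - <<'E'
from h import *
c=snap("top");s=snap("scene")
# canister top cap centroid (red)
for n,k in(("top",c),("scene",s)):
    im=k["color"].astype(int);m=(im[...,0]>110)&(im[...,1]<60)&(im[...,2]<60)
    nc,l,st,ce=cv2.connectedComponentsWithStats(m.astype(np.uint8))
    print(n,[(ce[i].round(1).tolist(),int(st[i,4]),unproj(k,ce[i],106).round().tolist()) for i in range(1,nc) if st[i,4]>8])
print(get_obs()["tool_pos"],get_obs()["joint_positions"])
E
```

```text
time: 46.87
tool_pos: [571.0, 312.4, 398.0]
tcp_rot: [-3.141, 0.006, -3.133]
contact_force: [0.9, 0.1, 0.9]
grip_width: 70.0
time: 47.37
tool_pos: [419.4, 158.1, 394.6]
tcp_rot: [-3.138, 0.001, -3.133]
contact_force: [0.4, -0.3, -0.5]
grip_width: 70.0
top [([243.7, 98.3], 116, [789.0, 108.0]), ([156.6, 175.0], 74, [594.0, 312.0]), ([406.7, 174.1], 72, [606.0, -294.0]), ([593.2, 176.6], 181, [607.0, -760.0]), ([536.9, 180.0], 184, [596.0, -618.0]), ([452.2, 228.8], 82, [472.0, -404.0]), ([495.7, 283.3], 85, [341.0, -508.0]), ([284.9, 310.7], 322, [273.0, -1.0]), ([524.6, 312.5], 85, [272.0, -576.0])]
scene [([342.3, 187.3], 192, [333.0, -7.0]), ([111.7, 203.8], 57, [294.0, -579.0]), ([140.1, 216.6], 56, [344.0, -509.0]), ([183.2, 257.8], 52, [477.0, -406.0]), ([495.4, 258.9], 56, [592.0, 312.0]), ([95.6, 286.6], 184, [522.0, -605.0]), ([31.3, 299.3], 190, [532.0, -746.0]), ([432.5, 370.9], 150, [831.0, 105.0])]
[421.82767719 159.69080227 395.00193541] [ 0.19249304  0.21493269  1.73105809 -0.00274269  1.19224932 -1.38333064]
```

The canister stands upright at about (571,312), and both cameras agree (cap at (593,312)). The last step is the keeper, with its knob near (431,348).

```bash
python3 -m pendant '[[[0,0.04,0.015],[0,0,0],0.05],[[-0.004,0.08,0.03],[0,0,0],0.05],[[-0.008,0.12,0.045],[0,0,0],0.05],[[-0.01,0.16,0.06],[0,0,0],0.05],[[-0.01,0.188,0.065],[0,0,0],0.05],[[-0.01,0.188,0.065],[0,0,0],0.05],[[-0.01,0.188,0.065],[0,0,0],0.05]]'
python3 - <<'E'
from h import *
capture("top");o=get_obs();print(o["tool_pos"],o["grip_width"],gm(431,347.5,113,90.5))
phi=np.radians([13,22,31,40,49,58,67,76,83,90])
P=np.c_[514-85*np.cos(phi),366.5-85*np.sin(phi)]; A=R.from_euler('xyz',o["tcp_rot"])
print(A.inv().apply(np.c_[P-P[0],0*phi]).round(1))
E
```

```text
time: 48.05
tool_pos: [430.7, 351.5, 327.4]
tcp_rot: [-3.139, 0.001, -3.13]
contact_force: [0.1, -1.0, -0.5]
grip_width: 50.0
[430.82001811 350.18558244 327.94819667] 50.13949707573705 [array([-0.0001, -0.0025,  0.056 ]), array([-0.0025,  0.0012,  0.0018])]
[[  0.    0.    0. ]
 [ -3.9 -12.8   0. ]
 [ -9.7 -24.8   0.1]
 [-17.3 -35.7   0.1]
 [-26.6 -45.3   0.1]
 [-37.2 -53.4   0.2]
 [-49.  -59.6   0.2]
 [-61.6 -64.    0.2]
 [-71.8 -66.    0.2]
 [-82.1 -66.7   0.3]]
```

```bash
python3 -m pendant '[[[0,-0.002,0.02],[0,0,0],0.05],[[0,-0.002,0.04],[0,0,0],0.05],[[0,-0.002,0.056],[0,0,0],0.05],[[0,-0.002,0.056],[0,0,0],0.05],[[0,-0.002,0.056],[0,0,0],0],[[0,-0.002,0.056],[0,0,0],0],[[0,-0.002,0.056],[0,0,0],0],[[0,-0.002,0.056],[0,0,0],0],[[0,-0.002,0.056],[0,0,0],0],[[0,-0.002,0.056],[0,0,0],0]]'
python3 -m pendant '[[[0,0,0],[0,0,0],0],[[0,0,0],[0,0,0],0],[[0,0,0],[0,0,0],0]]'
```

```text
time: 48.93
tool_pos: [431.0, 346.7, 273.1]
tcp_rot: [-3.14, 0.002, -3.133]
contact_force: [1.0, 1.0, 1.3]
grip_width: 14.5
time: 49.18
tool_pos: [431.0, 346.8, 273.0]
tcp_rot: [-3.14, 0.002, -3.133]
contact_force: [-0.8, -0.0, 4.8]
grip_width: 13.1
```

```bash
python3 -m pendant '[[[-0.004,-0.013,0],[0,0,0],0],[[-0.01,-0.025,0],[0,0,0],0],[[-0.017,-0.036,0],[0,0,0],0],[[-0.026,-0.045,0],[0,0,0],0],[[-0.037,-0.053,0],[0,0,0],0],[[-0.037,-0.053,0],[0,0,0],0],[[-0.037,-0.053,0],[0,0,0],0]]'
python3 - <<'E'
from h import *
F=[]
for i in range(3): c=capture("top");F.append(get_obs()["contact_force"])
print(np.mean(F,0),get_obs()["tool_pos"],get_obs()["grip_width"])
E
```

```text
time: 49.77
tool_pos: [469.1, 293.5, 273.1]
tcp_rot: [-3.14, 0.003, -3.135]
contact_force: [1.0, 1.9, 4.9]
grip_width: 13.2
[0.82670833 1.49372418 5.03533548] [468.58312659 293.83863045 273.111064  ] 13.26121706680869
```

```bash
python3 -m pendant '[[[-0.012,-0.006,0],[0,0,0],0],[[-0.025,-0.011,0],[0,0,0],0],[[-0.035,-0.013,0],[0,0,0],0],[[-0.045,-0.0135,0],[0,0,0],0],[[-0.047,-0.0135,0],[0,0,0],0],[[-0.047,-0.0135,0],[0,0,0],0]]'
python3 - <<'E'
from h import *
F=[]
for i in range(3): c=capture("top");F.append(get_obs()["contact_force"])
print(np.mean(F,0),get_obs()["tool_pos"],get_obs()["grip_width"])
E
```

```text
time: 50.42
tool_pos: [510.7, 283.1, 272.6]
tcp_rot: [-3.141, -0.014, -3.133]
contact_force: [-25.2, 12.5, 18.4]
grip_width: 13.2
[-24.43341661  11.53906341  17.47984756] [510.49137924 283.13774444 272.63006878] 13.426835887226526
```

It is firmly against the stop (25 N). I'll ease off, release, rise and check.

```bash
python3 -m pendant '[[[0.003,0.001,0],[0,0,0],0],[[0.004,0.001,0],[0,0,0],0],[[0.004,0.001,0],[0,0,0],0.04],[[0.004,0.001,0],[0,0,0],0.04],[[0.004,0.001,0],[0,0,0],0.04],[[0.004,0.001,0],[0,0,0],0.04],[[0.004,0.001,-0.03],[0,0,0],0.04],[[0.004,0.001,-0.07],[0,0,0],0.04],[[0.004,0.001,-0.11],[0,0,0],0.04],[[0.004,0.001,-0.11],[0,0,0],0.04]]'
python3 -m pendant '[[[0.04,-0.03,0],[0,0,0],0.04],[[0.08,-0.06,0],[0,0,0],0.04],[[0.11,-0.1,0],[0,0,0],0.04],[[0.12,-0.14,0],[0,0,0],0.04],[[0.12,-0.18,0],[0,0,0],0.04],[[0.12,-0.2,0],[0,0,0],0.04],[[0.12,-0.2,0],[0,0,0],0.04]]'
python3 - <<'E'
from h import *
capture("top");c=snap("top");s=snap("scene");print(get_obs()["tool_pos"],get_obs()["contact_force"])
a=cv2.resize(c["color"][130:285,125:475],(798,353),interpolation=3)
b=np.hstack([cv2.resize(s["color"][185:335,270:545],(450,245),interpolation=3),cv2.resize(s["color"][190:270,440:540],(348,245),interpolation=3)])
cv2.imwrite("pics/x13.png",np.vstack([a,b])[:,:,::-1])
E
```

```text
time: 51.4
tool_pos: [512.6, 282.2, 390.8]
tcp_rot: [3.139, 0.014, -3.134]
contact_force: [0.2, 0.9, 1.0]
grip_width: 40.4
time: 51.98
tool_pos: [392.3, 75.9, 383.1]
tcp_rot: [-3.137, 0.001, -3.139]
contact_force: [1.1, 0.8, -0.7]
grip_width: 39.9
[393.1278078   80.55109401 383.06990957] [ 0.08821438 -0.58472082  0.23879191]
```

View pics/x13.png

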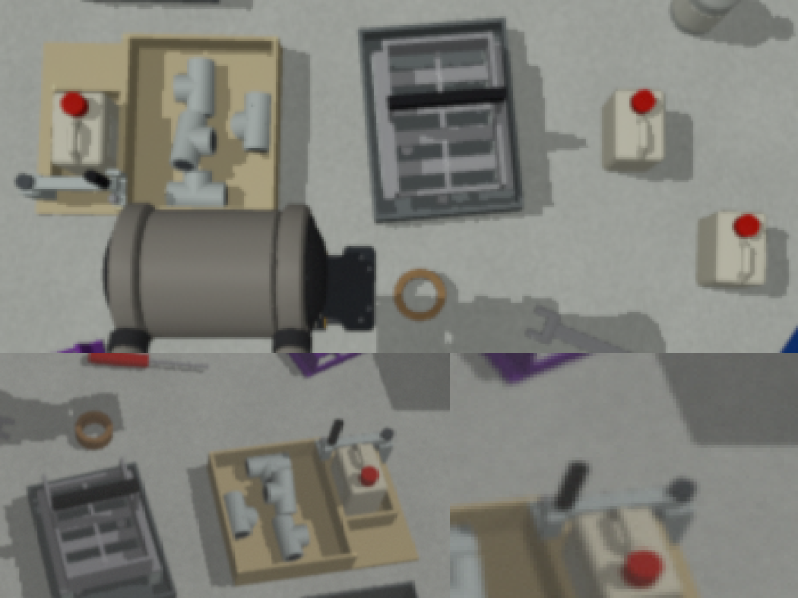

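The keeper lies shut across the bay with its end in the catch (knob at (97,179)). The canister is upright, the four tees are in the tray, the scoop is on its rails, and the tape is untouched at (419,294). The bar looks about 2° off, so I'll confirm it is fully home with a straight push on the knob using closed fingers.

```bash
python3 -m pendant '[[[-0.01,0.04,0],[0,0,0],0],[[-0.03,0.08,0],[0,0,0],0],[[-0.05,0.12,0],[0,0,0],0],[[-0.07,0.16,0],[0,0,0],0],[[-0.082,0.19,0],[0,0,0],0],[[-0.082,0.201,0.03],[0,0,0],0],[[-0.082,0.201,0.06],[0,0,0],0],[[-0.082,0.201,0.09],[0,0,0],0],[[-0.082,0.201,0.109],[0,0,0],0],[[-0.082,0.201,0.109],[0,0,0],0]]'
python3 -m pendant '[[[-0.005,0,0],[0,0,0],0],[[-0.01,0,0],[0,0,0],0],[[-0.015,0,0],[0,0,0],0],[[-0.018,0,0],[0,0,0],0],[[-0.018,0,0],[0,0,0],0]]'
python3 -m pendant '[[[-0.002,0,0],[0,0,0],0],[[-0.004,0,0],[0,0,0],0],[[-0.004,0,0],[0,0,0],0]]'
```

```text
time: 52.97
tool_pos: [471.5, 283.9, 268.9]
tcp_rot: [-3.136, -0.007, -3.13]
contact_force: [-1.5, -0.4, -0.5]
grip_width: 0.5
time: 53.38
tool_pos: [492.5, 282.7, 275.0]
tcp_rot: [-3.14, 0.004, -3.134]
contact_force: [0.3, -0.4, -0.7]
grip_width: 0.5
time: 53.63
tool_pos: [495.7, 282.6, 274.0]
tcp_rot: [-3.139, 0.002, -3.133]
contact_force: [0.7, -0.0, -1.0]
grip_width: 0.4
```

```bash
python3 -m pendant '[[[-0.002,0,0],[0,0,0],0],[[-0.004,0,0],[0,0,0],0],[[-0.004,0,0],[0,0,0],0]]'
python3 -m pendant '[[[-0.002,0,0],[0,0,0],0],[[-0.003,0,0],[0,0,0],0],[[-0.003,0,0],[0,0,0],0]]'
```

```text
time: 53.88
tool_pos: [497.7, 282.8, 273.6]
tcp_rot: [-3.138, -0.005, -3.133]
contact_force: [-11.0, -0.7, 6.1]
grip_width: 0.6
time: 54.13
tool_pos: [499.0, 282.9, 273.5]
tcp_rot: [-3.137, -0.01, -3.133]
contact_force: [-19.7, -1.3, 12.5]
grip_width: 0.5
```

The push met a stiff stop straight away (20 N with no travel), so the keeper is fully home. I'll withdraw and hand in.

```bash
python3 -m pendant '[[[0.015,0,0],[0,0,0],0],[[0.035,0,0],[0,0,0],0],[[0.035,0,-0.035],[0,0,0],0],[[0.035,0,-0.075],[0,0,0],0],[[0.035,0,-0.11],[0,0,0],0],[[0.06,-0.04,-0.12],[0,0,0],0],[[0.08,-0.08,-0.12],[0,0,0],0],[[0.09,-0.11,-0.12],[0,0,0],0],[[0.09,-0.11,-0.12],[0,0,0],0],[[0.09,-0.11,-0.12],[0,0,0],0]]'
python3 - <<'E'
from h import *
from plant import close_job
s=snap("scene","final");im=s["color"].astype(int);m=(im[...,0]>110)&(im[...,1]<60)&(im[...,2]<60)
nc,l,st,ce=cv2.connectedComponentsWithStats(m.astype(np.uint8));print([ce[i].round().tolist() for i in range(1,nc) if st[i,4]>40])
print(get_obs()["tool_pos"],get_obs()["contact_force"],close_job())
E
```

```text
time: 54.97
tool_pos: [412.7, 170.9, 394.5]
tcp_rot: [-3.139, 0.002, -3.136]
contact_force: [0.4, -0.2, 0.6]
grip_width: 0.4
[[342.0, 187.0], [112.0, 204.0], [140.0, 217.0], [183.0, 258.0], [495.0, 259.0], [96.0, 287.0], [31.0, 299.0], [433.0, 371.0]]
the job is handed in; nothing more can be done
[413.29565762 171.89337149 394.47124803] [ 0.77158763 -0.54981439 -0.23502117] None
```

The job is done and handed in at about 55 s of the 208 s allowed; `close_job` gives no verdict.

- **Slugs:** I shook the scoop over the pan until it weighed 4.85 N, which matches the scoop and two tees with no slugs left. No slugs showed in the scoop afterwards, but I did not count them in the pan.
- **Tees:** I tipped both tees from the scoop into the tray and added the two from the bench. The last picture shows all four there.
- **Scoop:** It is back on its rails, empty and level as far as the pictures show.
- **Canisters:** I lifted two. One weighed about 0.10 kg and went back on the bench; the other weighed about 0.74 kg and stands upright in the bay. Both cameras agree on where it stands. I left the third unlifted because the full one was already found.
- **Keeper:** It is shut. The bar looked about 2° off in the last picture, so I pushed straight on the knob and it stopped hard at 20 N with almost no travel.
- **Tape:** The roll was not touched.

Three things did not go to plan:
- The scoop slipped a few mm in the grip during shaking, so I set it down and gripped it again.
- The first tipping direction ran into a joint limit at about 40°, though one tee seems to have dropped there (into the tray). I tipped the rest sideways.
- The canister brushed the bay wall with about 4 N on the way in and was moved 3 mm across.

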